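# Build up the mixer shaft stack and close the guard

### The arm

A 6-joint arm with a two-finger parallel gripper is mounted at the origin on the work surface. World frame = base frame: x ahead of the robot, y to its left, z up, the work surface at z = 0. Lengths are in m, angles in rad, forces in N, time in s.
With the tool pointing down it reaches from about 0.225 to 0.875 m from the base axis. Payload 3.4 kg.
Tool frame: the origin (TCP) lies at the very end of the fingers, on their centre line; the grasp point (between the pads) lies 19 mm behind it; x points along the fingers, y is the direction in which the jaws open and shut, and the axes are right-handed (so a half turn about x gives the same grasp; the last joint's range is limited). The gripper opens to 85 mm and grips with 20 to 120 N. Pads are 22 mm wide; open, the fingers measure 114 mm over their backs; the gripper's body (76 mm by 85 mm) begins 54 mm behind the grasp point. The pads swing forward as they close: fully open they stand 13 mm farther back than shut.
Start: joints at [-1.404, 0.276, 1.505, -0, 1.361, -0.121], TCP at [0.163, -0.551, 0.231] pointing down, gripper open.
Joint ranges: [-2.89, 2.89], [-0.75, 2.08], [0.22, 2.7], [-1.18, 4.32], [0.11, 2.71], [-2.7, 2.7]. Speed limits (rad/s): [2.57, 2.57, 3.14, 3.14, 3.14, 3.14].

### API

Orientations are given as a unit quaternion [w, x, y, z].
In Python, from rig import manip gives the robot as it stands. The module is installed in compiled form; this text tells all that it offers.
- The arm moves only by the tool play_rows, never from a script. Its argument "plan" is a list that holds one entry, the list of rows, each a list of 5 numbers: the closure, from 0 (fully open) to 1 (shut), then the shift along the tool's x, y, z in m, then the turn about the tool's x in degrees. A call has 1 to 12 rows; each row is the pose to reach, as a shift and turn from the pose measured when the call began, along the tool's axes at that moment; what a row does not reach only later rows make up. A row lasts 1/10 s, in which the tool goes at most 50 mm and 8.59 degrees, less where a joint would pass 70% of its speed; a pose out of reach is approached as far as the arm can. A call with a gripper value outside its range is refused whole. The fingers move at their own pace and stop on an object; "grip_force" is the grip in N (left out, the last holds). Time passes only in rows, so rows that repeat a pose let the fingers close. It gives the time, the measured TCP pose, the force and the opening at its end, in the units of the state.
- manip.get_state(): the state, without advancing time (a new reading comes with each control period).
- manip.get_image(name): name is "side" or "top"; returns (picture, depth): 480x640x3 uint8, red, green, blue; 480x640 float32, m along the optical axis (not along the pixel's ray), 0 where there is no reading.
- manip.camera_params(name): a dict with "intrinsics" (3x3 intrinsics, pixels), "R" (3x3) and "t" (3): a world point X has camera coordinates R X + t. Camera axes: x right, y down, z forward; pixel columns grow to the right and rows downward; lengths in m; the calibration is good to about 2 mm. A picture is of the moment at which its call begins. camera_params takes no time and is no camera call.
- manip.sign_off(): hands the job in, once; it reports no verdict.
The state is a dict: "clock": time; "qpos": joint angles; "qd": joint speeds; "effort": joint torques, N m; "position": TCP position; "ee_rot": TCP orientation; "contact_force": force on the tool from outside, world axes, zero at the start; "moment": the same for the moment, N m; "width": finger opening in m.
Only numpy, scipy, OpenCV 4.12 (cv2) and the standard library are available. Lean on these libraries where they do the work, as an engineer would, in place of code of your own. Each camera call takes 0.05 s, during which the arm holds its last target.

### The job

Build up the stack on the mixer's upright shaft: first the oblong bearing (it sits snugly between the rails of its rack, so slide it along to make finger room), then every white spacer on the bench, then every orange washer, and the green retaining collar last, all lying flat on one another. Then swing the guard door shut until it snaps home on its catch. Leave the white jar and the amber bottle standing where they are.

Things in the scene. Friction and masses are not known exactly. Their poses are not given: they have to be found in the camera images.
- mill: White bench mixer, fixed: base 216 x 220 mm, top 30 mm above the bench, steel shaft upright in its middle inside an open-topped clear guard (inside 194 x 194 mm, rim 120 mm above the bench). The guard's side at local -x (to the robot's right) is the hinged door; a 105 mm high drive housing is at local -y (away from the robot), out to 200 mm. Origin: on the bench under the shaft axis.
- shaft_foot (a point): Point on the shaft axis where the shaft leaves the base top (the bottom part of the stack rests here); 30 mm above the bench.
- shaft_top (a point): Top end of the shaft, 80 mm above shaft_foot. Shaft diameter 22 mm, the top 6 mm tapering to 12 mm. All bores are 28 mm, so parts slide down it by their own weight.
- door (a joint): Angle of the guard door: 0 = shut and seated, grows as it swings outwards, 1.6 = wide open (rad). It stays where it is left. A spring catch at the free edge resists over the last 0.07 rad (about 10 N at the edge); past it the door snaps below 0.02 and stays.
- door_hinge (a point): Top of the door on the vertical hinge axis, 118 mm above the bench (mid-thickness of the panel).
- door_tip (a point): Top corner of the door at its free edge, 180 mm from door_hinge (mid-thickness). The door is an amber-clear panel 8 mm thick with orange trim, from 32 to 118 mm above the bench; no handle: push its outer face near the free edge.
- rack: Fixed aluminium tray, 240 x 80 x 4 mm, with two blue rails 90 mm long, 8 mm thick, tops 24 mm above the bench and 54 mm apart inside. Origin: on the bench midway between the rails; local x runs along the rails. Both ends of the channel are open; the tray reaches from x = -55 to +185 mm.
- bearing: Oblong steel flange bearing, 110 (local x) x 50 (local y) x 14 mm, 28 mm bore in its middle. At the start it lies on the tray between the rails with 2 mm play each side, its ends 10 mm beyond the rails: no finger fits beside it until it is slid along the channel. Origin: centre of its underside.
- spacer_1: White plastic spacer ring, outer diameter 60, bore 28, height 12 mm. Lies flat on the bench at the start. Origin: centre of its underside; z up along the bore. May be absent; two or three are present.
- spacer_2: White plastic spacer ring, outer diameter 60, bore 28, height 12 mm. Lies flat on the bench at the start. Origin: centre of its underside; z up along the bore. May be absent; two or three are present.
- spacer_3: White plastic spacer ring, outer diameter 60, bore 28, height 12 mm. Lies flat on the bench at the start. Origin: centre of its underside; z up along the bore. May be absent; two or three are present.
- washer_1: Orange washer ring, outer diameter 62, bore 28, height 10 mm. Lies flat on the bench at the start. Origin: centre of its underside; z up along the bore. May be absent; one or two are present.
- washer_2: Orange washer ring, outer diameter 62, bore 28, height 10 mm. Lies flat on the bench at the start. Origin: centre of its underside; z up along the bore. May be absent; one or two are present.
- retainer: Green retaining collar with a yellow band, outer diameter 60, through bore 28, height 20 mm. Lies flat on the bench at the start. Origin: centre of its underside; z up along the bore. It needs only to be slid down onto the stack, no turning.
- jar_white: White jar, 64 mm wide, 85 mm high; bystander. Origin: centre of its underside.
- jar_amber: Amber bottle, 60 mm wide, 110 mm high; bystander. Origin: centre of its underside.
There are look-alikes about, which are no part of the job. Leave any brown look-alike of the washer_2 alone. Leave any yellow look-alike of the spacer_3 alone.

How it is judged:
By the outcome, as a careful person would: the job done as asked, in the order asked, and still so for the second after the job is handed in, with the robot touching nothing.
Of spacer_1, spacer_2, spacer_3 only 2 to 3 are there at a start; the rules pass over those that are not, and their reading is None.
Of washer_1, washer_2 only 1 to 2 are there at a start; the rules pass over those that are not, and their reading is None.
At some moment in a run one of spacer_1, spacer_2, spacer_3, washer_1, washer_2, retainer may be knocked a few centimetres aside while the robot is not near it.
It also fails if it takes over 210 s, if anything falls off the work surface, if the arm or the gripper's body presses on something with over 40 N, if the wrist force passes 120 N, or if a joint passes its speed limit or range.

## Working session

There is one attempt and no reset: what is moved stays moved. The work goes in short steps, Python scripts to look and compute and a tool call to move; the robot and the scene stay as the last step left them, time stands still between calls to the robot, and variables do not carry over. Pictures are saved under pics/ and viewed, and the job is handed in when it is done.

Besides the shell and the picture viewer there is one more tool, called after "Emit:" as name(argument=value, ...) on one line, values as JSON. play_rows: Moves the arm, as the interface text tells. Its arguments: {"type":"object","properties":{"plan":{"type":"array","items":{"type":"array","items":{"type":"array","items":{"type":"number"}}}},"grip_force":{"type":"number"}},"required":["plan"]}

```bash
mkdir -p pics; ls; cat > h.py <<'E'
from rig import manip
import numpy as np, cv2
def snap(n,tag):
    p,d=manip.get_image(n)
    cv2.imwrite(f'pics/{tag}.png',p[:,:,::-1]); np.save(f'pics/{tag}.npy',d); return p,d
def w(n,u,v,z=None,d=None):
    c=manip.camera_params(n);K=np.array(c['intrinsics']);R=np.array(c['R']);t=np.array(c['t'])
    r=np.linalg.inv(K)@np.array([u,v,1.0]);o=-R.T@t;rw=R.T@r
    if d is not None: return o+rw*d
    return o+rw*(z-o[2])/rw[2]
def px(n,X):
    c=manip.camera_params(n);q=np.array(c['intrinsics'])@(np.array(c['R'])@np.array(X)+np.array(c['t']));return q[:2]/q[2]
def st():
    s=manip.get_state()
    for k in('clock','qpos','position','ee_rot','contact_force','width'):print(k,np.round(s[k],4))
    return s
E
python3 - <<'E'
from h import *
st()
for n in('top','side'):
    snap(n,n+'0');c=manip.camera_params(n);print(c)
E
```

```text
pics
clock 0.0
qpos [-1.404   0.2766  1.5061 -0.      1.3607 -0.121 ]
position [ 0.1631 -0.5508  0.2304]
ee_rot [-0.1008 -0.6998 -0.102   0.6998]
contact_force [-0.0595  0.0751  0.2166]
width 0.0855
{'intrinsics': array([[586.54256576,   0.        , 314.72753112],
       [  0.        , 586.54256576, 239.68028946],
       [  0.        ,   0.        ,   1.        ]]), 'R': array([[ 0.00873267, -0.99995458, -0.00381886],
       [-0.97575558, -0.00768601, -0.21872808],
       [ 0.21868879,  0.00563635, -0.97577838]]), 't': array([0.04439116, 0.54293474, 1.26206927])}
{'intrinsics': array([[440.91350028,   0.        , 315.6505498 ],
       [  0.        , 440.91350028, 243.47304574],
       [  0.        ,   0.        ,   1.        ]]), 'R': array([[-0.98044668, -0.19632719, -0.01341393],
       [-0.12387008,  0.668692  , -0.73314883],
       [ 0.15290684, -0.71715176, -0.67993592]]), 't': array([0.5647907 , 0.08767552, 0.93727708])}
```

View pics/top0.png

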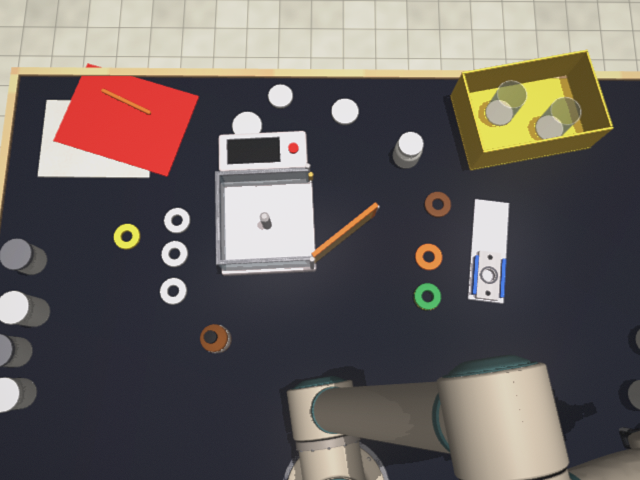

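View pics/side0.png

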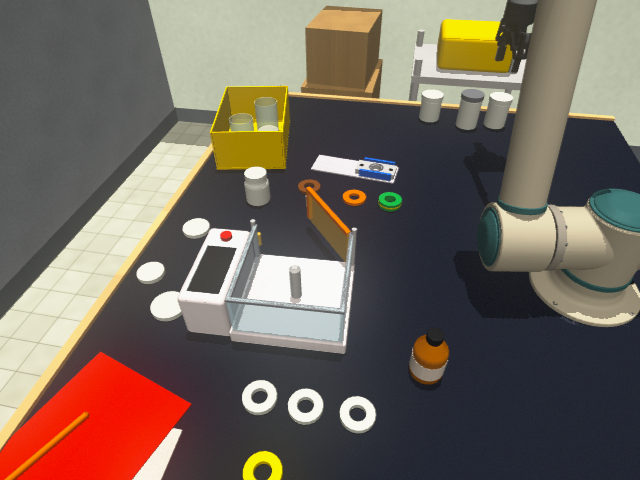

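```bash
python3 - <<'E'
import cv2
p=cv2.imread('pics/top0.png')
cv2.imwrite('pics/z1.png',cv2.resize(p[80:350,100:330],None,fx=2.9,fy=2.2,interpolation=cv2.INTER_CUBIC))
cv2.imwrite('pics/z1.png',cv2.resize(p[190:320,100:330],None,fx=3.4,fy=3.4,interpolation=cv2.INTER_CUBIC))
cv2.imwrite('pics/z2.png',cv2.resize(p[170:320,390:530],None,fx=4,fy=4,interpolation=cv2.INTER_CUBIC))
cv2.imwrite('pics/z3.png',cv2.resize(p[150:290,200:390],None,fx=4,fy=4,interpolation=cv2.INTER_CUBIC))
E
```

```text
(no output)
```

View pics/z1.png

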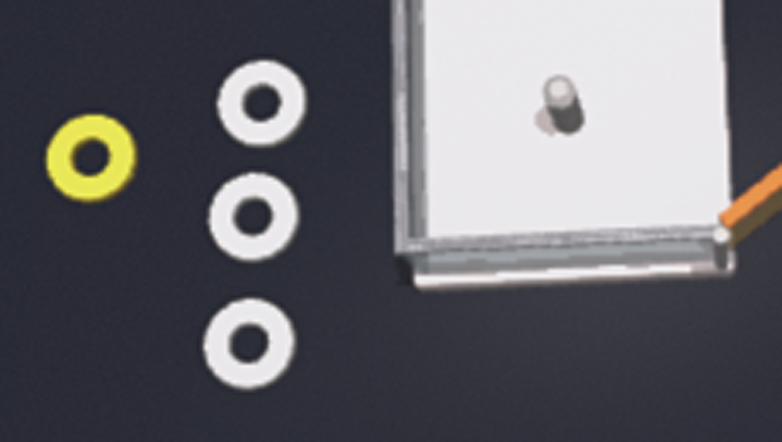

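View pics/z2.png

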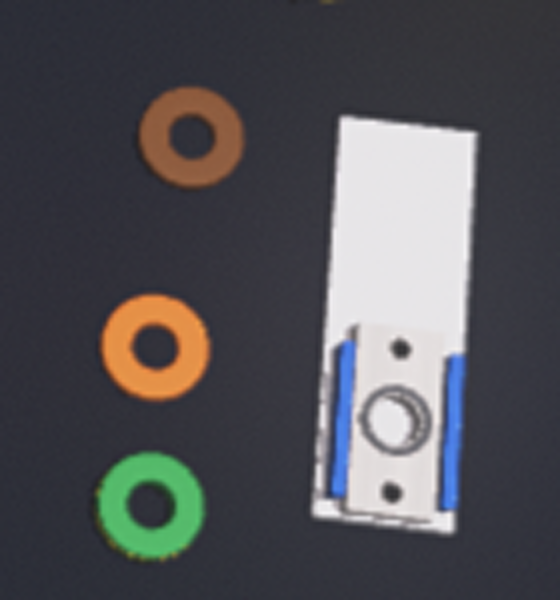

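View pics/z3.png

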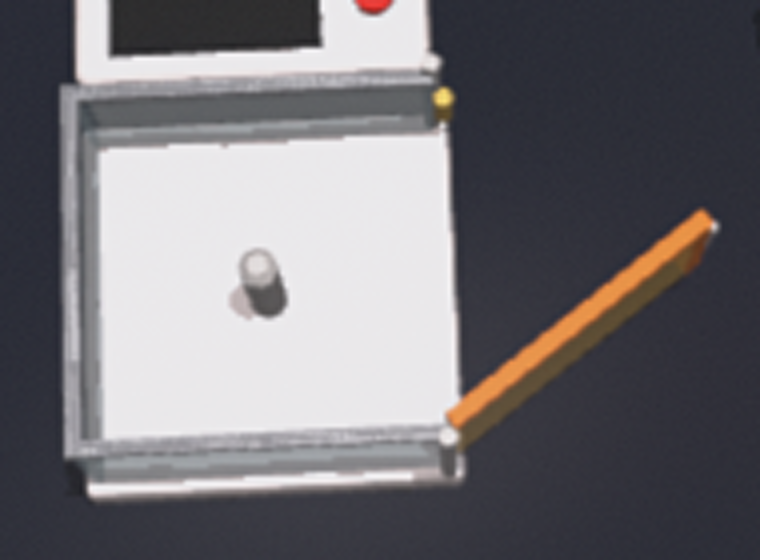

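```bash
cat >> h.py <<'E'
def rings(tag='top0',n='top'):
    p=cv2.imread(f'pics/{tag}.png');h=cv2.cvtColor(p,cv2.COLOR_BGR2HSV)
    out={}
    for nm,lo,hi,z in(('white',(0,0,150),(180,60,255),.012),('orange',(8,150,150),(18,255,255),.010),('green',(50,80,80),(80,255,255),.020)):
        m=cv2.inRange(h,lo,hi)
        cs,hr=cv2.findContours(m,cv2.RETR_CCOMP,cv2.CHAIN_APPROX_NONE)
        for i,c in enumerate(cs):
            if hr[0][i][3]<0 and hr[0][i][2]>=0:
                k=max((cv2.contourArea(cs[j]),j) for j in range(len(cs)) if hr[0][j][3]==i)[1]
                if 350<cv2.contourArea(c)<900 and len(cs[k])>8:
                    a=cv2.fitEllipse(c);b=cv2.fitEllipse(cs[k])
                    print(nm,np.round(a[0],1),np.round(a[1],1),np.round(b[0],1),'world outer',np.round(w(n,*a[0],z=z),4),'hole',np.round(w(n,*b[0],z=z/2),4))
def go(x,y,z,yaw=None):
    """tool shift to reach world point; yaw = world angle of tool y axis, deg"""
    from scipy.spatial.transform import Rotation as Ro
    s=manip.get_state();q=s['ee_rot'];R=Ro.from_quat([q[1],q[2],q[3],q[0]]).as_matrix()
    sh=R.T@(np.array([x,y,z])-s['position'])
    cur=np.degrees(np.arctan2(R[1,1],R[0,1]))
    print('pos',np.round(s['position'],4),'jawyaw',round(cur,1),'toolx',np.round(R[:,0],3),'shift mm',np.round(sh*1000,1), 'turn',None if yaw is None else round((-(yaw-cur)+90)%180-90,1),'w',round(float(s['width']),4),'t',round(float(s['clock']),2),'F',np.round(s['contact_force'],1),'q6',round(float(s['qpos'][5]),2))
E
python3 - <<'E'
from h import *
rings()
print('shaft top',w('top',264.5,214.5,z=.11))
print('yellow catch',w('top',310.8,175,z=.12))
f=lambda u,v,z:print(np.round(w('top',u,v,z=z),4))
print('rims corners FL,FR,BL,BR(z.12)')
for u,v in((217,262),(312,259),(217,173),(310,172)):f(u,v,.12)
print('door tip, hinge');f(377,205,.118);f(314,258.5,.118)
print('bearing bore, holes, rack');f(390+395/4,170+420/4,.018);f(390+400/4,170+348/4,.018);f(390+392/4,170+492/4,.018)
for u,v in((340,117),(476,132),(314,516),(453,532)):f(390+u/4,170+v/4,.004)
print('jars')
f(409,140,.085);f(216,338,.11)
go(.5,0,.2,90)
print(px('top',[.1631,-.5508,.2304]),px('side',[.1631,-.5508,.2304]))
E
```

```text
white [172.7 290.6] [24.5 25.8] [172.9 290.5] world outer [0.431  0.3742 0.012 ] hole [0.432  0.3754 0.006 ]
white [174.  253.2] [23.9 25.2] [174.  253.2] world outer [0.5184 0.3765 0.012 ] hole [0.5198 0.3781 0.006 ]
white [176.5 219.9] [23.4 24.9] [176.5 219.9] world outer [0.5985 0.3756 0.012 ] hole [0.6001 0.3771 0.006 ]
orange [428.4 256.3] [24.8 25.9] [428.5 256.2] world outer [ 0.5162 -0.2155  0.01  ] hole [ 0.5175 -0.2166  0.005 ]
green [427.4 295.8] [25.4 26.6] [427.3 296. ] world outer [ 0.4228 -0.2082  0.02  ] hole [ 0.4237 -0.2099  0.01  ]
shaft top [0.58700598 0.15905765 0.11      ]
yellow catch [0.67518713 0.0584895  0.12      ]
rims corners FL,FR,BL,BR(z.12)
[0.4787 0.2566 0.12  ]
[0.4868 0.054  0.12  ]
[0.6783 0.2656 0.12  ]
[0.6821 0.0603 0.12  ]
door tip, hinge
[ 0.6082 -0.0866  0.118 ]
[0.4883 0.0498 0.118 ]
bearing bore, holes, rack
[ 0.4721 -0.3509  0.018 ]
[ 0.5142 -0.3561  0.018 ]
[ 0.4306 -0.3468  0.018 ]
[ 0.657  -0.3324  0.004 ]
[ 0.6484 -0.4129  0.004 ]
[ 0.4182 -0.3054  0.004 ]
[ 0.4097 -0.3846  0.004 ]
jars
[ 0.7733 -0.1657  0.085 ]
[0.3192 0.2531 0.11  ]
pos [ 0.1631 -0.5508  0.2305] jawyaw -73.5 toolx [-0.     0.002 -1.   ] shift mm [  31.4 -432.5 -479.4] turn 16.5 w 0.0853 t 0.1 F [0.2 0.4 0. ] q6 -0.12
[641.33547229 424.79002162] [502.92335187  70.95123124]
```

```bash
python3 - <<'E'
from h import *
go(.3925,-.342,.06,83.6)
E
```

```text
pos [ 0.1631 -0.5508  0.2305] jawyaw -73.5 toolx [-0.     0.002 -1.   ] shift mm [ 170.8 -134.9 -279.2] turn 22.9 w 0.0853 t 0.1 F [0.2 0.4 0. ] q6 -0.12
```

Emit:
play_rows(plan=[[[1,50,0,0,0],[1,0.05,-0.045,-0.09,8],[1,0.1,-0.09,-0.18,16],[1,0.15,-0.135,-0.26,22.9],[1,0.171,-0.135,-0.279,22.9],[1,0.171,-0.135,-0.279,22.9],[1,0.171,-0.135,-0.279,22.9],[1,0.171,-0.135,-0.279,22.9],[1,0.171,-0.135,-0.279,22.9],[1,0.171,-0.135,-0.279,22.9]]], grip_force=40)

```text
clock: 1.1
position: [0.3923, -0.3413, 0.0593]
ee_rot: [0.04, -0.705, 0.038, 0.707]
contact_force: [-0.5, 0.3, -0.6]
width: -0.0001
```

My first row had a typo: 50 m instead of 0. The 50 mm per row cap limited it, and the arm ended up on target. I'll check what I type from here on.

```bash
python3 - <<'E'
from h import *
go(.3925,-.342,.010,83.6)
go(.3925+.1*.9938,-.342-.1*.111,.010,83.6)
snap('top','t1');p,d=snap('side','s1')
cv2.imwrite('pics/s1z.png',cv2.resize(p[80:240,280:460,::-1],None,fx=4,fy=3.6))
E
```

```text
pos [ 0.3923 -0.3413  0.0593] jawyaw -96.3 toolx [-0.002  0.002 -1.   ] shift mm [49.3  0.8 -0.3] turn 0.1 w -0.0001 t 1.1 F [-0.5  0.3 -0.6] q6 0.83
pos [ 0.3923 -0.3413  0.0593] jawyaw -96.3 toolx [-0.002  0.002 -1.   ] shift mm [  49.1    0.9 -100.3] turn 0.1 w -0.0001 t 1.1 F [-0.5  0.3 -0.6] q6 0.83
```

View pics/t1.png

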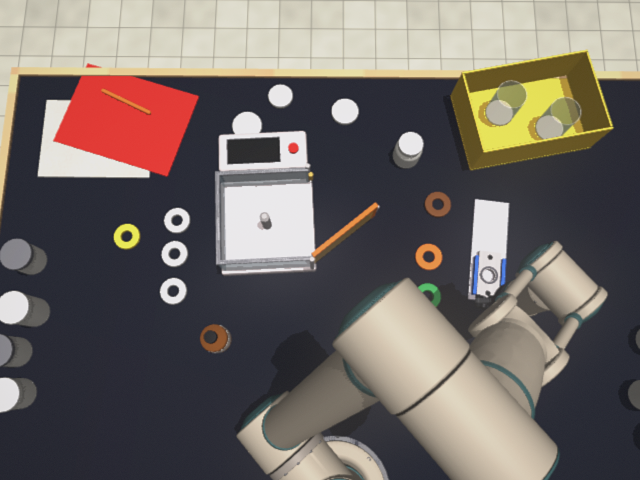

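View pics/s1z.png

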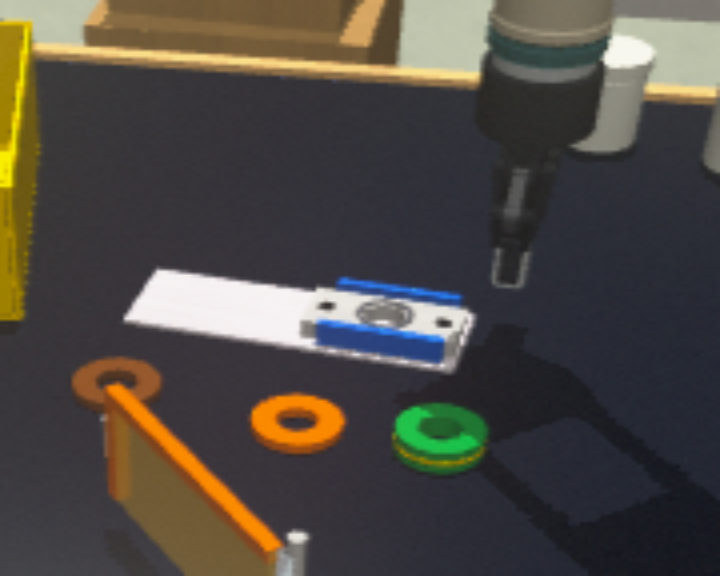

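The closed fingers hang just beyond the near end of the tray, in line with the channel. I'll go down and push.

Emit:
play_rows(plan=[[[1,0.03,0,0,0],[1,0.048,0,0,0],[1,0.048,0,0,0],[1,0.048,0.001,-0.01,0],[1,0.048,0.001,-0.025,0],[1,0.048,0.001,-0.04,0],[1,0.048,0.001,-0.055,0],[1,0.048,0.001,-0.07,0],[1,0.048,0.001,-0.085,0],[1,0.048,0.001,-0.097,0],[1,0.048,0.001,-0.1,0],[1,0.048,0.001,-0.1,0]]])

```text
clock: 2.4
position: [0.4925, -0.3552, 0.0121]
ee_rot: [-0.04, 0.706, -0.039, -0.706]
contact_force: [-0.8, -0.5, 0.6]
width: 0.0004
```

```bash
python3 - <<'E'
from h import *
go(.3925,-.342,.010,83.6)
p,d=snap('side','s2')
cv2.imwrite('pics/s2z.png',cv2.resize(p[80:240,280:460,::-1],None,fx=4,fy=3.6))
E
```

```text
pos [ 0.4925 -0.3552  0.0121] jawyaw -96.4 toolx [ 0.001  0.    -1.   ] shift mm [  2.   -2.  100.8] turn -0.0 w 0.0004 t 2.4 F [-0.8 -0.5  0.6] q6 0.94
```

View pics/s2z.png

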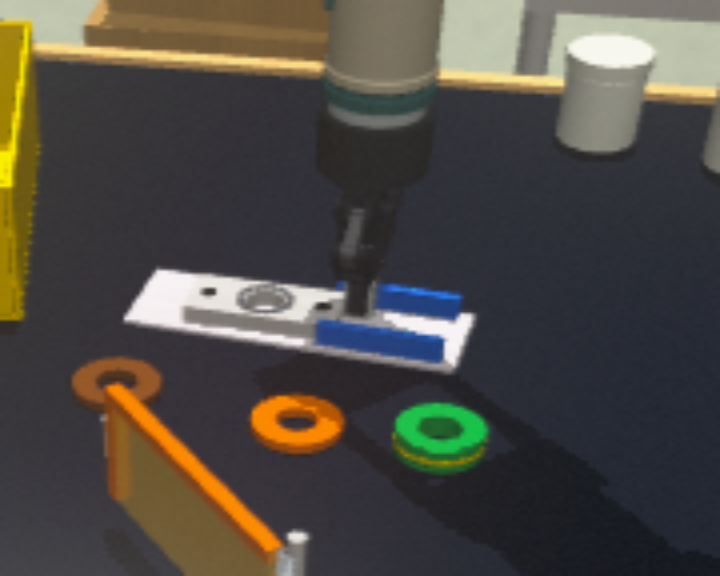

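The bearing has slid well past the rails, with its bore at about side (346, 163), and the tray stays under it. Next I'll lift, move over it and open.

```bash
python3 - <<'E'
from h import *
print(w('side',346.25,163,z=.018))
go(.558,-.3625,.08,83.6)
E
```

```text
[ 0.5570698  -0.35301846  0.018     ]
pos [ 0.4919 -0.3551  0.0121] jawyaw -96.4 toolx [ 0.001  0.    -1.   ] shift mm [-67.9  -0.1 -66.6] turn -0.0 w -0.0001 t 2.45 F [ 0.7  0.3 -0.2] q6 0.94
```

Emit:
play_rows(plan=[[[1,-0.05,0,0,0],[0.6,-0.08,0,0,0],[0,-0.08,0,-0.04,0],[0,-0.08,0,-0.066,0],[0,-0.08,0,-0.066,0],[0,-0.08,0,-0.066,0],[0,-0.08,0,-0.066,0],[0,-0.08,0,-0.066,0],[0,-0.08,0,-0.066,0]]])

```text
clock: 3.35
position: [0.5565, -0.3624, 0.0921]
ee_rot: [-0.04, 0.706, -0.04, -0.706]
contact_force: [-0.4, -0.8, -0.0]
width: 0.0853
```

```bash
python3 - <<'E'
from h import *
go(.558,-.3625,.01,83.6)
p,d=snap('top','t3')
cv2.imwrite('pics/t3z.png',cv2.resize(p[150:320,400:560,::-1],None,fx=3.5,fy=3.5))
p,d=snap('side','s3')
cv2.imwrite('pics/s3z.png',cv2.resize(p[80:240,280:460,::-1],None,fx=4,fy=3.6))
E
```

```text
pos [ 0.5565 -0.3624  0.0921] jawyaw -96.5 toolx [ 0.     0.001 -1.   ] shift mm [82.1 -0.  -1.5] turn -0.1 w 0.0853 t 3.35 F [-0.4 -0.8 -0. ] q6 1.0
```

View pics/t3z.png

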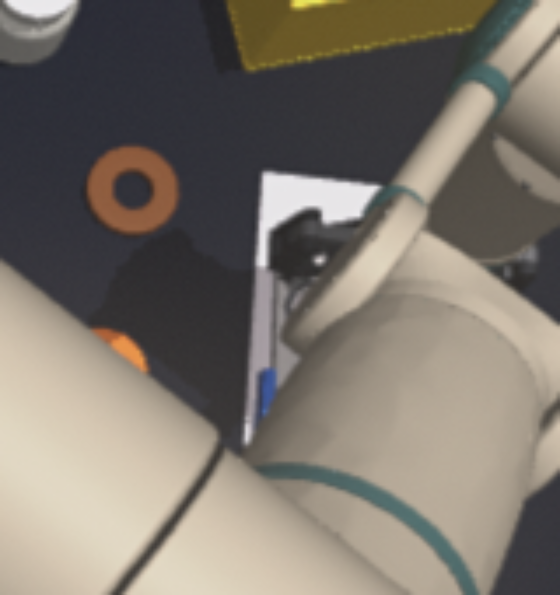

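View pics/s3z.png

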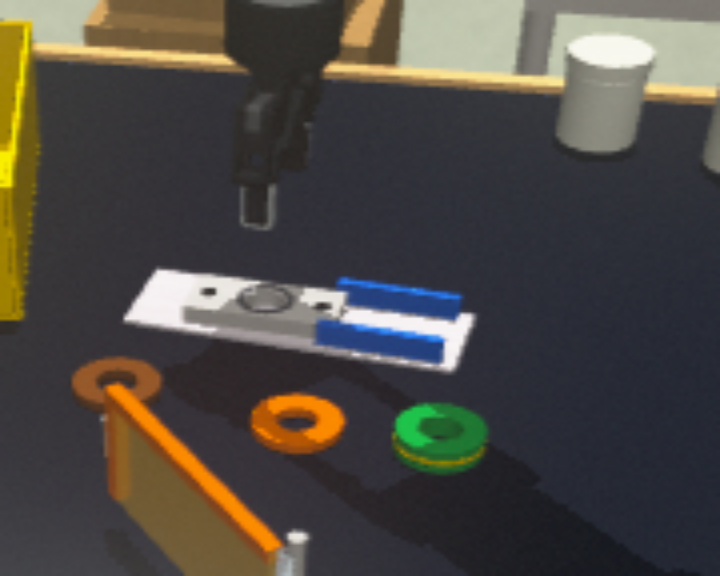

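```bash
python3 - <<'E'
from h import *
print(w('side',354.25,197.2,z=.01),w('side',390,80+425/3.6,z=.02),w('side',376.25,167.5,z=.018),w('side',346.25,163.05,z=.018))
d=np.load('pics/s3.npy');print(w('side',354-11,197,d=d[197,343]), w('side',346,158,d=d[158,346]),w('side',342,168,d=d[168,342]))
E
```

```text
[ 0.51395354 -0.20656249  0.01      ] [ 0.42167504 -0.20605776  0.02      ] [ 0.47043774 -0.34486319  0.018     ] [ 0.55703143 -0.35275895  0.018     ]
[ 0.5432652  -0.20338153  0.00907198] [ 0.56155304 -0.37822991  0.01863673] [ 0.56625827 -0.33391744  0.01235375]
```

```bash
python3 - <<'E'
from h import *
print(px('side',[0.3923,-0.3413,0.0593]),px('side',[.558,-.3625,.018]),px('side',[.516,-.2155,.01]))
print(px('side',[0.5565,-0.3624+.043,0.0921]),px('side',[0.5565,-0.3624+.043,0.0921+.013]))
E
python3 - <<'E'
import cv2
p=cv2.imread('pics/s3.png')[120:220,300:400]
q=cv2.resize(p,None,fx=6,fy=6,interpolation=cv2.INTER_NEAREST)
cv2.imwrite('pics/s3zz.png',q)
E
```

```text
[406.04615742 158.12367293] [346.41233352 161.19915889] [353.93168654 195.10725661]
[345.56026962 146.16642359] [345.71916393 141.87611005]
```

View pics/s3zz.png

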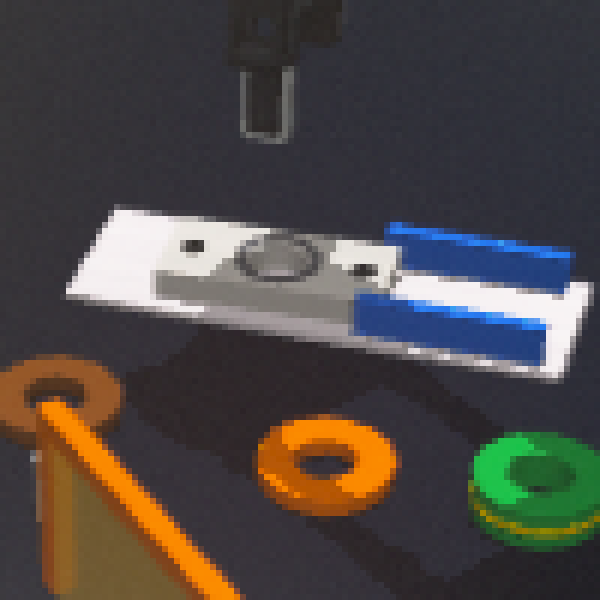

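The side camera reads about 1.6 px low everywhere, fingertip included, so I trust the top view and the arm. The open jaws straddle the bearing. I'll go down and grip.

Emit:
play_rows(plan=[[[0,0.045,0,-0.001,0],[0,0.075,0,-0.001,0],[0,0.088,0,-0.001,0],[0,0.088,0,-0.001,0],[0.3,0.088,0,-0.001,0],[0.6,0.088,0,-0.001,0],[0.7,0.088,0,-0.001,0],[0.7,0.088,0,-0.001,0],[0.7,0.088,0,-0.001,0]]], grip_force=60)

```text
clock: 4.35
position: [0.5594, -0.3621, 0.0067]
ee_rot: [-0.04, 0.707, -0.04, -0.705]
contact_force: [0.4, 4.5, 5.0]
width: 0.0479
```

```bash
python3 - <<'E'
from h import *
go(.558,-.3625,.2,83.6)
p,d=snap('side','s4')
cv2.imwrite('pics/s4z.png',cv2.resize(p[120:220,300:400,::-1],None,fx=6,fy=6))
E
```

```text
pos [ 0.5594 -0.3621  0.0067] jawyaw -96.5 toolx [ 0.004  0.    -1.   ] shift mm [-193.3    0.4    0.6] turn -0.1 w 0.0479 t 4.35 F [0.4 4.5 5. ] q6 1.0
```

View pics/s4z.png

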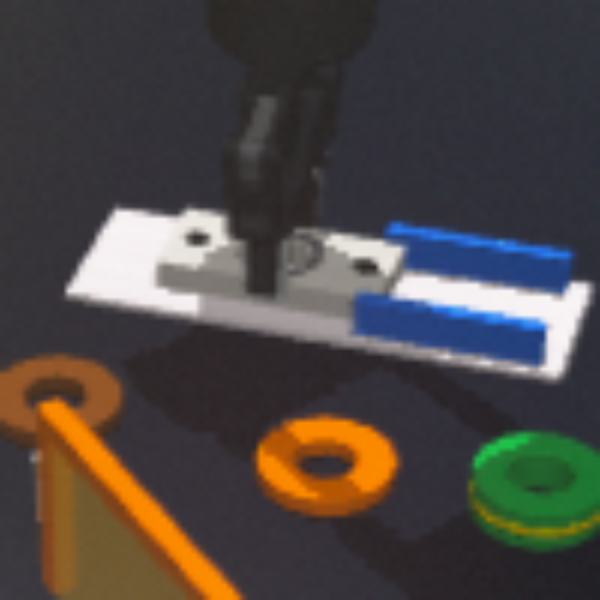

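Emit:
play_rows(plan=[[[0.7,-0.02,0,0,0],[0.7,-0.06,0,0,0],[0.7,-0.1,0,0,0],[0.7,-0.15,0,0,0],[0.7,-0.2,0,0,0],[0.7,-0.2,0,0,0]]], grip_force=80)

```text
clock: 5.0
position: [0.5622, -0.3652, 0.2168]
ee_rot: [-0.036, 0.713, -0.044, -0.699]
contact_force: [1.3, -1.1, -1.7]
width: 0.0475
```

```bash
python3 - <<'E'
from h import *
go(.587,.159,.2,83.6)
p,d=snap('side','s5')
cv2.imwrite('pics/s5z.png',cv2.resize(p[50:200,280:430,::-1],None,fx=4,fy=4))
E
```

```text
pos [ 0.5622 -0.3652  0.2168] jawyaw -96.5 toolx [ 0.018 -0.012 -1.   ] shift mm [  11.2 -523.8   35. ] turn -0.1 w 0.0475 t 5.0 F [ 1.3 -1.1 -1.7] q6 1.0
```

View pics/s5z.png

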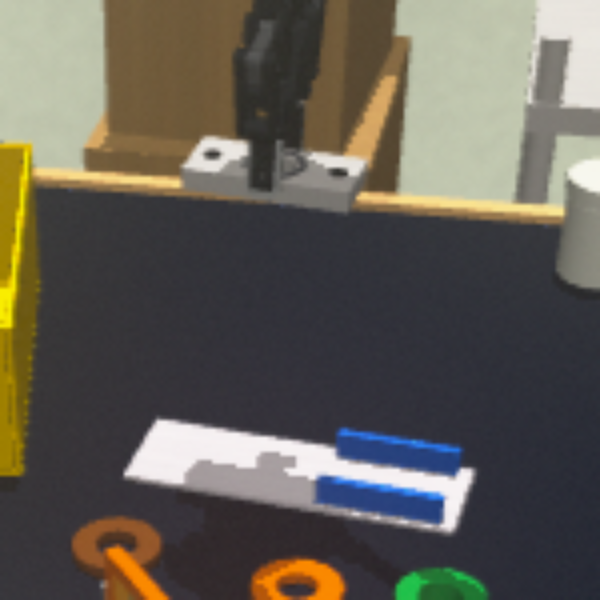

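```bash
python3 - <<'E'
from h import *
p=cv2.imread('pics/top0.png')[200:236,250:290]
cv2.imwrite('pics/shz.png',cv2.resize(p,None,fx=16,fy=16,interpolation=cv2.INTER_NEAREST))
d=np.load('pics/top0.npy')
Z=[[w('top',u,v,d=d[v,u])[2] for u in range(258,272)] for v in range(206,232)]
for v,r in zip(range(206,232),Z): print(v,np.round(np.array(r)*1000).astype(int))
E
```

```text
206 [  32   30   31   29   30   26   32   32   32 1350   31   28   36   30]
207 [30 33 29 28 34 23 31 28 31 32 35 26 32 30]
208 [34 28 29 32 36 29 26 33 27 31 31 28 33 29]
209 [33 29 33 33 31 29 32 33 29 29 35 30 33 31]
210 [29 35 31 27 31 30 29 30 31 34 26 29 34 31]
211 [  32 1350   29   28   29   30   33   32   33   28   31 1350   28   26]
212 [ 32  30  32  30 105 100 109 103 105  33  33  31  29  30]
213 [ 33  31  35 107 105 108 113 112 107 108  30  32  29  31]
214 [ 31  33 105 110 108 104 109 113 110 108 104  31  33  26]
215 [ 29  31 106 108 113 111 109 107 110 105 106  28  28  31]
216 [ 33 101 107 116 107 107 111 116 110 108 103  91  32  30]
217 [ 29 101 105 109 114 111 112 113 111 109 108 100  28  30]
218 [ 33  32 108 108 107 110 109 112 111 105 107  98  31  33]
219 [ 31  31 103 104 108 112 106 107 106 105 102  94  29  32]
220 [ 37  28  92 106 105 107 109 108 102 101  93  88  65  28]
221 [ 35  32  36  93 100 105 100 101 102  95  90  79  67  36]
222 [27 30 32 82 91 96 93 94 96 93 82 76 63 30]
223 [29 32 31 30 83 83 91 87 83 84 78 64 67 38]
224 [32 34 24 29 69 71 74 81 73 76 69 63 53 41]
225 [36 33 29 32 49 65 67 75 64 67 60 54 48 37]
226 [27 31 31 28 31 50 55 59 62 57 50 51 41 35]
227 [31 33 33 32 37 37 48 46 46 50 50 40 29 27]
228 [29 36 34 29 31 29 35 36 37 38 37 31 33 25]
229 [31 28 33 29 29 34 32 29 29 31 32 29 29 29]
230 [  29   35   31   30   34   34   30   30   29   32   30   28   28 1350]
231 [25 33 32 34 33 29 26 33 32 31 34 31 30 28]
```

View pics/shz.png

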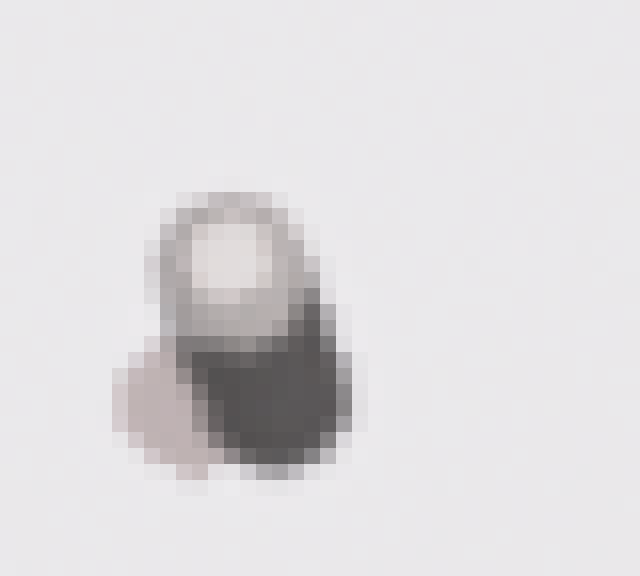

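```bash
python3 - <<'E'
from h import *
print(w('top',263.9,215.5,z=.11),w('top',266.8,224.4,z=.03))
go(.585,.1595,.2,83.6)
E
```

```text
[0.58473192 0.16030882 0.11      ] [0.58478732 0.16064862 0.03      ]
pos [ 0.5606 -0.3639  0.2126] jawyaw -96.5 toolx [ 0.013 -0.007 -1.   ] shift mm [   9.2 -522.9   35.2] turn -0.1 w 0.0476 t 5.05 F [-1.   0.9 -2.4] q6 1.0
```

Emit:
play_rows(plan=[[[0.7,0,0,0,0],[0.7,0,-0.03,0.003,0],[0.7,0,-0.075,0.006,0],[0.7,0,-0.12,0.01,0],[0.7,0,-0.165,0.013,0],[0.7,0,-0.21,0.016,0],[0.7,0,-0.255,0.019,0],[0.7,0,-0.3,0.022,0],[0.7,0,-0.345,0.025,0],[0.7,0,-0.38,0.027,0],[0.7,0,-0.4,0.028,0],[0.7,0,-0.4,0.028,0]]])

```text
clock: 6.25
position: [0.5767, 0.0397, 0.2079]
ee_rot: [-0.037, 0.709, -0.041, -0.703]
contact_force: [0.4, -0.4, -2.4]
width: 0.0473
```

```bash
python3 - <<'E'
from h import *
go(.585,.1605,.2,83.6)
E
```

```text
pos [0.5767 0.0397 0.2079] jawyaw -96.3 toolx [ 0.009 -0.006 -1.   ] shift mm [   7.3 -121.     5.1] turn 0.1 w 0.0473 t 6.25 F [ 0.4 -0.4 -2.4] q6 1.63
```

Emit:
play_rows(plan=[[[0.7,0,-0.04,0.002,0],[0.7,0.003,-0.08,0.004,0],[0.7,0.005,-0.11,0.005,0],[0.7,0.006,-0.121,0.005,0],[0.7,0.006,-0.121,0.005,0],[0.7,0.006,-0.121,0.005,0],[0.7,0.006,-0.121,0.005,0],[0.7,0.006,-0.121,0.005,0]]])

```text
clock: 7.05
position: [0.5852, 0.159, 0.2014]
ee_rot: [-0.037, 0.709, -0.041, -0.703]
contact_force: [-0.3, -0.5, -2.0]
width: 0.0472
```

```bash
python3 - <<'E'
from h import *
go(.585,.1605,.2,83.6)
p,d=snap('side','s6')
cv2.imwrite('pics/s6z.png',cv2.resize(p[150:360,200:400,::-1],None,fx=3.5,fy=2.8*1.0))
p,d=snap('top','t6')
cv2.imwrite('pics/t6z.png',cv2.resize(p[150:290,200:390,::-1],None,fx=4,fy=4))
print(px('side',[.585,.1605,.11]),px('side',[.585,.1605,.2]))
E
```

```text
pos [0.5852 0.159  0.2014] jawyaw -96.4 toolx [ 0.009 -0.006 -1.   ] shift mm [ 1.4 -1.5  0.3] turn 0.0 w 0.0472 t 7.05 F [-0.3 -0.5 -2. ] q6 1.84
[293.64962344 265.54434351] [291.22758438 229.77720751]
```

View pics/s6z.png

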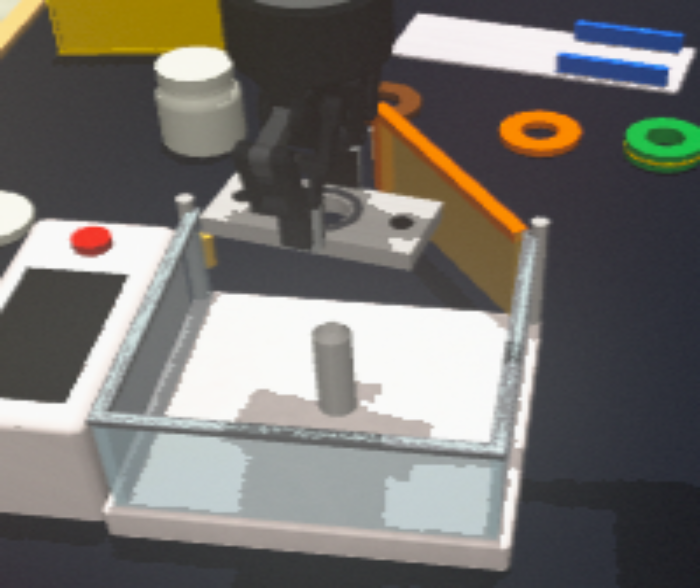

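View pics/t6z.png

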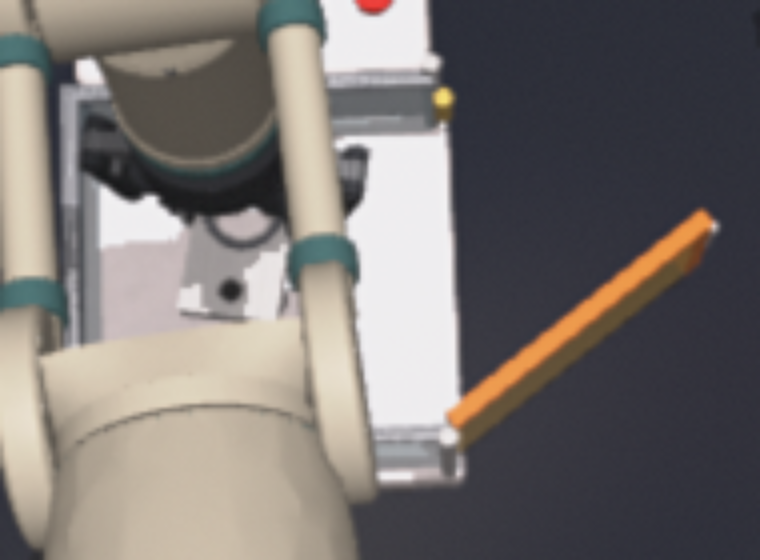

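```bash
python3 - <<'E'
from h import *
a=w('side',314.9,229.3-1.6,z=.2127);b=w('side',269.1,219.6-1.6,z=.2127);print(a,b,(a+b)/2)
h=w('top',257.75-.4,222.5-.4,z=.2127);print(h, h+.042*np.array([.9938,-.111,0]))
E
```

```text
[0.54204988 0.16186923 0.2127    ] [0.62697892 0.15080859 0.2127    ] [0.5845144  0.15633891 0.2127    ]
[0.54353162 0.16320721 0.2127    ] [0.58527122 0.15854521 0.2127    ]
```

Emit:
play_rows(plan=[[[0.7,0.03,-0.002,0,0],[0.7,0.06,-0.002,0,0],[0.7,0.08,-0.002,0,0],[0.7,0.095,-0.002,0,0],[0.7,0.105,-0.002,0,0],[0.7,0.115,-0.002,0,0],[0.7,0.115,-0.002,0,0]]])

```text
clock: 7.85
position: [0.5858, 0.1604, 0.0855]
ee_rot: [-0.037, 0.709, -0.041, -0.703]
contact_force: [0.1, -0.2, -2.0]
width: 0.0473
```

```bash
python3 - <<'E'
from h import *
go(.585,.1605,.05,83.6)
p,d=snap('side','s7')
cv2.imwrite('pics/s7z.png',cv2.resize(p[200:360,200:400,::-1],None,fx=3.5,fy=3.5))
E
```

```text
pos [0.5858 0.1604 0.0855] jawyaw -96.4 toolx [ 0.007 -0.006 -1.   ] shift mm [35.5 -0.2  1.1] turn 0.0 w 0.0473 t 7.85 F [ 0.1 -0.2 -2. ] q6 1.84
```

View pics/s7z.png

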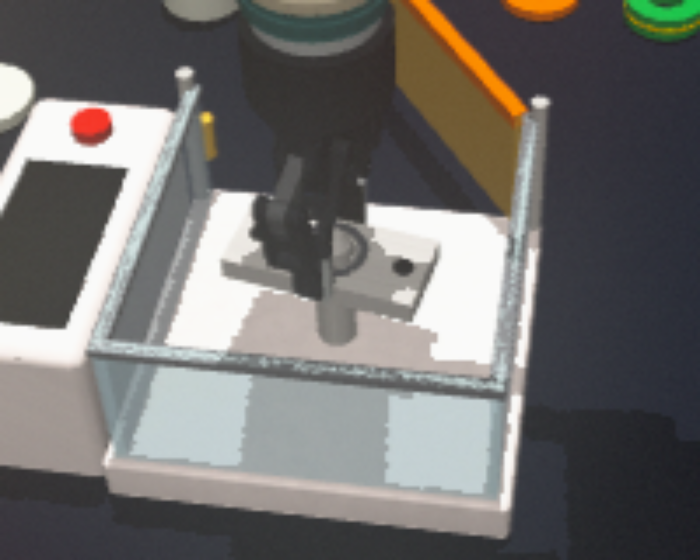

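The shaft is through the bore with no side force. I'll lower further and release.

Emit:
play_rows(plan=[[[0.7,0.02,0,0,0],[0.7,0.035,0,0,0],[0.7,0.042,0,0,0],[0.7,0.042,0,0,0],[0.4,0.042,0,0,0],[0.2,0.042,0,0,0],[0.2,0.042,0,0,0],[0.2,0.02,0,0,0],[0.2,-0.02,0,0,0],[0.2,-0.06,0,0,0],[0.2,-0.1,0,0,0],[0.2,-0.1,0,0,0]]])

```text
clock: 9.1
position: [0.5896, 0.1619, 0.1938]
ee_rot: [-0.038, 0.714, -0.04, -0.698]
contact_force: [0.1, -0.5, 0.1]
width: 0.0683
```

```bash
python3 - <<'E'
from h import *
go(.5185,.3765,.18,83.6)
p,d=snap('side','s8')
cv2.imwrite('pics/s8z.png',cv2.resize(p[200:440,200:400,::-1],None,fx=3,fy=2.5))
p,d=snap('top','t8');rings('t8')
E
```

```text
pos [0.5896 0.1619 0.1938] jawyaw -96.4 toolx [ 0.023 -0.004 -1.   ] shift mm [  11.4 -205.4   94.7] turn 0.0 w 0.0683 t 9.1 F [ 0.1 -0.5  0.1] q6 1.84
white [357.1 457.7] [24.6 60.8] [370.2 454.8] world outer [ 0.0718 -0.0465  0.012 ] hole [ 0.0773 -0.0754  0.006 ]
white [172.8 290.6] [24.5 25.9] [172.9 290.5] world outer [0.431  0.3741 0.012 ] hole [0.4319 0.3753 0.006 ]
white [174.2 253.2] [24.  25.4] [174.  253.2] world outer [0.5185 0.3763 0.012 ] hole [0.5197 0.3781 0.006 ]
white [176.6 219.9] [23.6 25. ] [176.5 219.9] world outer [0.5986 0.3754 0.012 ] hole [0.6002 0.377  0.006 ]
orange [428.4 256.4] [24.9 25.9] [428.4 256.2] world outer [ 0.5161 -0.2154  0.01  ] hole [ 0.5176 -0.2165  0.005 ]
green [427.3 295.8] [25.3 26.7] [427.3 295.9] world outer [ 0.4228 -0.2081  0.02  ] hole [ 0.4237 -0.21    0.01  ]
```

View pics/s8z.png

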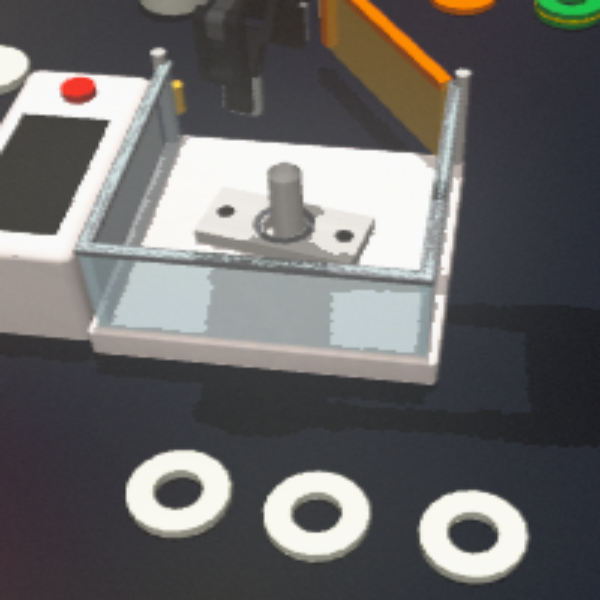

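View pics/t8.png

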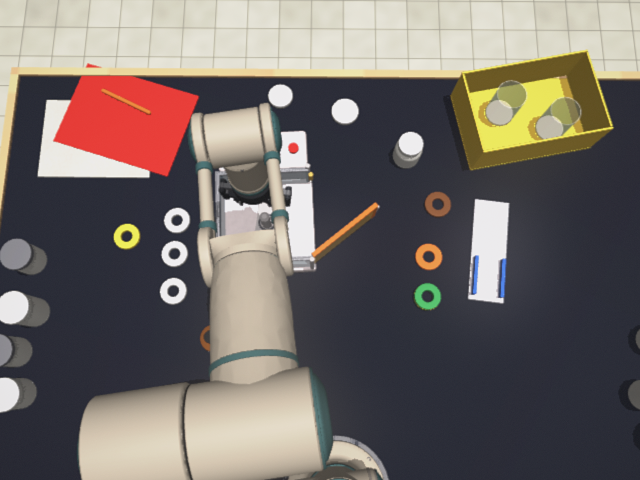

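```bash
python3 - <<'E'
from h import *
p=cv2.imread('pics/s8.png')[200:270,250:320]
cv2.imwrite('pics/s8f.png',cv2.resize(p,None,fx=8,fy=8,interpolation=cv2.INTER_NEAREST))
for y in(.196,.206):
  for dz in(0,.005,.01,.013): print(y,dz,np.round(px('side',[.5896+.023*dz,y,.1938+dz]),1))
go(.519,.377,.18,86)
E
```

```text
0.196 0 [283.9 245.6]
0.196 0.005 [283.7 243.4]
0.196 0.01 [283.4 241.3]
0.196 0.013 [283.3 240. ]
0.206 0 [282.4 249.5]
0.206 0.005 [282.2 247.4]
0.206 0.01 [281.9 245.2]
0.206 0.013 [281.8 243.9]
pos [0.5861 0.1613 0.1881] jawyaw -96.4 toolx [ 0.012 -0.005 -1.   ] shift mm [   6.1 -206.9   90.8] turn -2.4 w 0.068 t 9.2 F [-0.2  0.7 -0.6] q6 1.84
```

View pics/s8f.png

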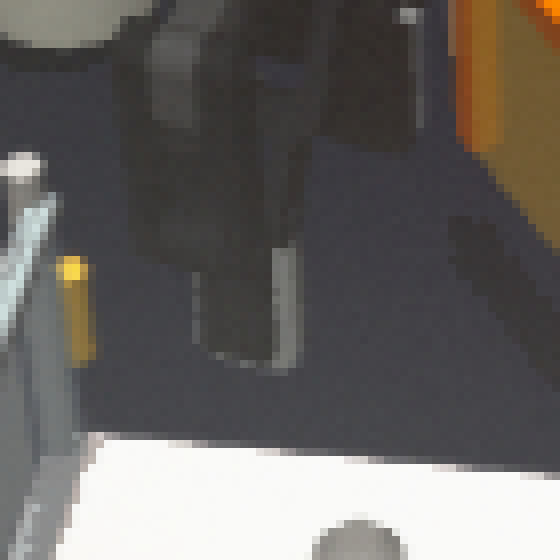

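```bash
python3 - <<'E'
from h import *
go(.5993,.3763,.08,86)
E
```

```text
pos [0.5861 0.1613 0.1881] jawyaw -96.4 toolx [ 0.012 -0.005 -1.   ] shift mm [ 107.1 -215.6   12.1] turn -2.4 w 0.068 t 9.2 F [-0.2  0.7 -0.6] q6 1.84
```

Emit:
play_rows(plan=[[[0.12,0,-0.04,0.002,0],[0.12,0,-0.085,0.004,0],[0.12,0,-0.13,0.007,0],[0.12,0,-0.175,0.01,0],[0.12,0.02,-0.205,0.012,0],[0.12,0.06,-0.2155,0.012,0],[0.12,0.1,-0.2155,0.012,0],[0.12,0.13,-0.2155,0.012,0],[0.12,0.13,-0.2155,0.012,0],[0.12,0.13,-0.2155,0.012,0],[0.12,0.13,-0.2155,0.012,0]]])

```text
clock: 10.3
position: [0.6009, 0.3765, 0.0587]
ee_rot: [-0.038, 0.711, -0.041, -0.701]
contact_force: [-0.3, 0.0, 0.1]
width: 0.075
```

```bash
python3 - <<'E'
from h import *
go(.5993,.3763,-.003)
p,d=snap('side','s9')
cv2.imwrite('pics/s9z.png',cv2.resize(p[300:440,210:390,::-1],None,fx=4,fy=4))
E
```

```text
pos [0.6009 0.3765 0.0587] jawyaw -96.4 toolx [ 0.015 -0.004 -1.   ] shift mm [61.7  0.2  2.5] turn None w 0.075 t 10.3 F [-0.3  0.   0.1] q6 2.15
```

View pics/s9z.png

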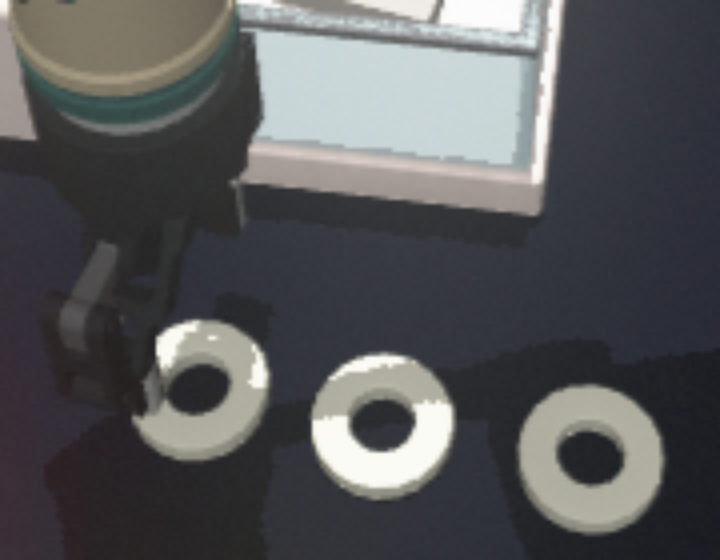

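Emit:
play_rows(plan=[[[0.12,0.035,0,0.002,0],[0.12,0.055,0,0.002,0],[0.12,0.062,0,0.002,0],[0.12,0.062,0,0.002,0],[0.4,0.062,0,0.002,0],[0.5,0.062,0,0.002,0],[0.5,0.062,0,0.002,0],[0.5,0.062,0,0.002,0]]], grip_force=40)

```text
clock: 11.15
position: [0.6016, 0.3774, -0.0002]
ee_rot: [-0.039, 0.713, -0.04, -0.699]
contact_force: [-0.3, -1.0, 6.3]
width: 0.0575
```

```bash
python3 - <<'E'
from h import *
go(.5993,.3763,.2)
p,d=snap('side','s10')
cv2.imwrite('pics/s10z.png',cv2.resize(p[320:440,210:340,::-1],None,fx=5,fy=5))
E
```

```text
pos [ 6.016e-01  3.774e-01 -2.000e-04] jawyaw -96.4 toolx [ 0.02  -0.002 -1.   ] shift mm [-200.2    1.2   -1.7] turn None w 0.0575 t 11.15 F [-0.3 -1.   6.3] q6 2.16
```

View pics/s10z.png

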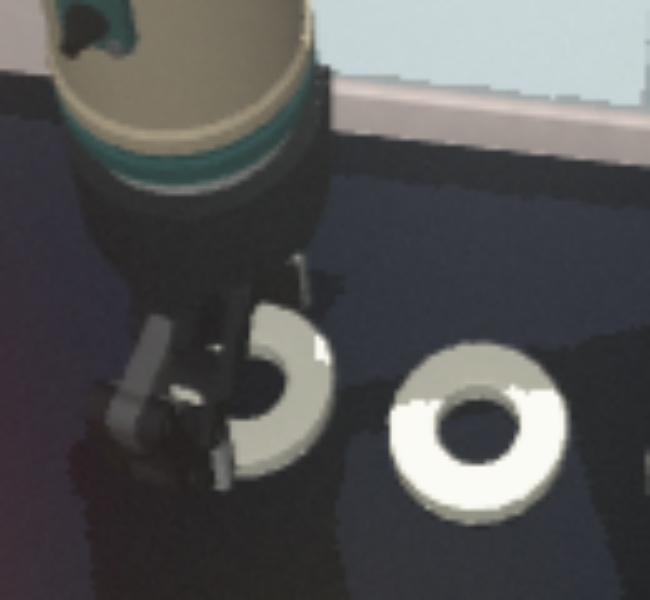

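Emit:
play_rows(plan=[[[0.5,-0.02,0,0,0],[0.5,-0.06,0,0,0],[0.5,-0.1,0,0,0],[0.5,-0.15,0,0,0],[0.5,-0.185,0,0,0],[0.5,-0.195,0,0,0],[0.5,-0.195,0.04,0,0],[0.5,-0.195,0.08,0,0],[0.5,-0.195,0.12,-0.002,0],[0.5,-0.195,0.14,-0.002,0],[0.5,-0.195,0.14,-0.002,0],[0.5,-0.195,0.14,-0.002,0]]])

```text
clock: 12.4
position: [0.5843, 0.2387, 0.1944]
ee_rot: [-0.04, 0.713, -0.04, -0.699]
contact_force: [-0.5, 1.0, -0.7]
width: 0.0581
```

```bash
python3 - <<'E'
from h import *
go(.587,.1605,.2)
p,d=snap('side','s11')
cv2.imwrite('pics/s11z.png',cv2.resize(p[200:380,200:400,::-1],None,fx=3.5,fy=3.5))
E
```

```text
pos [0.5843 0.2387 0.1944] jawyaw -96.4 toolx [ 0.019 -0.001 -1.   ] shift mm [ -5.5  77.4 -11.6] turn None w 0.0581 t 12.4 F [-0.5  1.  -0.7] q6 1.97
```

View pics/s11z.png

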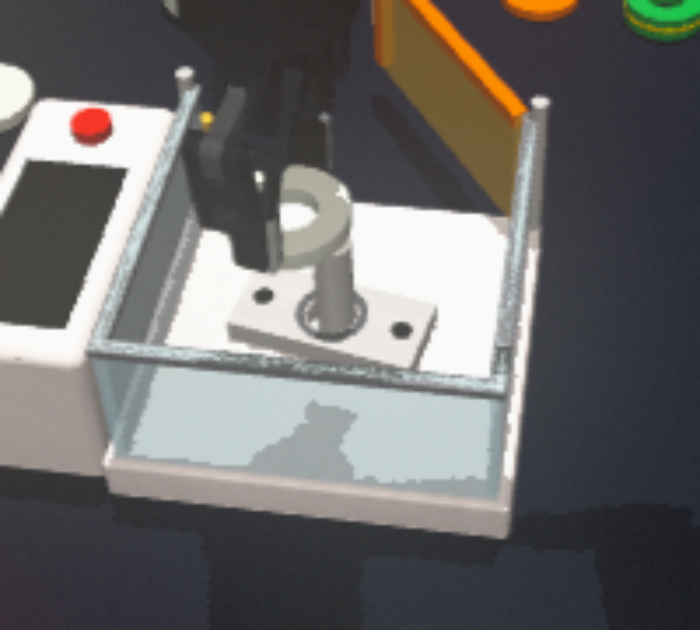

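```bash
python3 - <<'E'
from h import *
print(w('side',285.1,259,z=.206))
print(px('side',[.5843,.2387,.206]), px('side',[.5843,.2687,.1944]))
c=cv2.imread('pics/s11.png')[220:290,240:320]
cv2.imwrite('pics/s11f.png',cv2.resize(c,None,fx=9,fy=8.5,interpolation=cv2.INTER_NEAREST))
E
```

```text
[0.57582646 0.23900325 0.206     ]
[280.0808241  258.19524815] [275.78720887 276.42906948]
```

View pics/s11f.png

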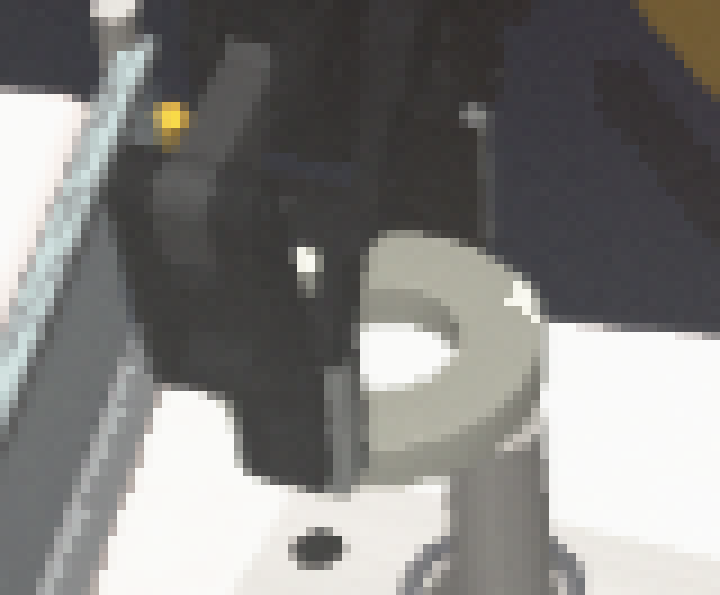

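```bash
python3 - <<'E'
from h import *
go(.588,.1605,.195)
go(.588,.1605,.11)
go(.588,.1605,.05)
E
```

```text
pos [0.5844 0.2393 0.1944] jawyaw -96.4 toolx [ 0.019 -0.001 -1.   ] shift mm [ -0.4  77.9 -12.4] turn None w 0.0575 t 12.45 F [ 0.   0.3 -0.8] q6 1.97
pos [0.5844 0.2393 0.1944] jawyaw -96.4 toolx [ 0.019 -0.001 -1.   ] shift mm [ 84.5  78.  -10.7] turn None w 0.0575 t 12.45 F [ 0.   0.3 -0.8] q6 1.97
pos [0.5844 0.2393 0.1944] jawyaw -96.4 toolx [ 0.019 -0.001 -1.   ] shift mm [144.5  78.1  -9.6] turn None w 0.0575 t 12.45 F [ 0.   0.3 -0.8] q6 1.97
```

Emit:
play_rows(plan=[[[0.5,0,0.04,-0.006,0],[0.5,0,0.068,-0.012,0],[0.5,0,0.078,-0.0125,0],[0.5,0,0.078,-0.0125,0],[0.5,0.03,0.078,-0.012,0],[0.5,0.055,0.078,-0.0115,0],[0.5,0.075,0.078,-0.011,0],[0.5,0.09,0.078,-0.0105,0],[0.5,0.1,0.078,-0.0105,0],[0.5,0.1,0.078,-0.0105,0]]])

```text
clock: 13.45
position: [0.5872, 0.1619, 0.093]
ee_rot: [-0.039, 0.712, -0.039, -0.7]
contact_force: [-0.1, 0.3, -0.1]
width: 0.0576
```

```bash
python3 - <<'E'
from h import *
go(.588,.1605,.052)
p,d=snap('side','s12')
cv2.imwrite('pics/s12z.png',cv2.resize(p[200:360,200:400,::-1],None,fx=3.5,fy=3.5))
E
```

```text
pos [0.5872 0.1619 0.093 ] jawyaw -96.3 toolx [ 0.016 -0.    -1.   ] shift mm [41.   1.3 -0.3] turn None w 0.0576 t 13.45 F [-0.1  0.3 -0.1] q6 1.84
```

View pics/s12z.png

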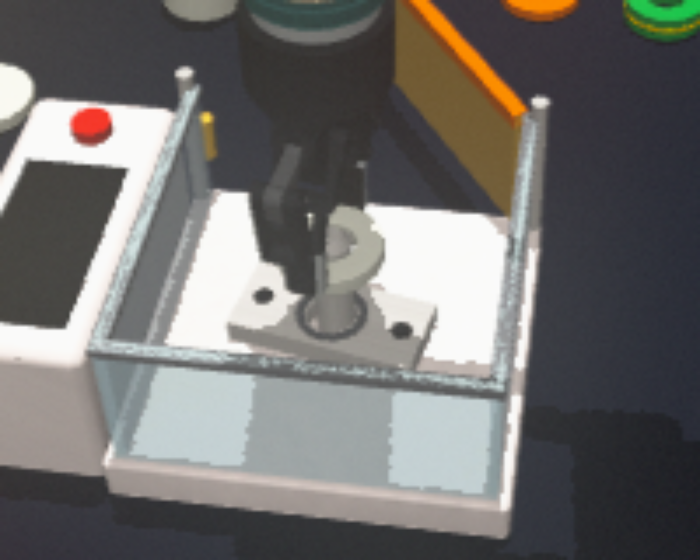

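The shaft is inside the ring and there's no side force. I'll lower and release.

Emit:
play_rows(plan=[[[0.5,0.02,0.001,0,0],[0.5,0.035,0.001,0,0],[0.5,0.041,0.001,0,0],[0.5,0.041,0.001,0,0],[0.3,0.041,0.001,0,0],[0.12,0.041,0.001,0,0],[0.12,0.041,0.001,0,0],[0.12,0.01,0.001,0,0],[0.12,-0.03,0.001,0,0],[0.12,-0.07,0.001,0,0],[0.12,-0.1,0.001,0,0],[0.12,-0.1,0.001,0,0]]])

```text
clock: 14.7
position: [0.5891, 0.1612, 0.2002]
ee_rot: [-0.04, 0.716, -0.038, -0.695]
contact_force: [0.2, 1.0, 0.1]
width: 0.0754
```

```bash
python3 - <<'E'
from h import *
p,d=snap('side','s13')
cv2.imwrite('pics/s13z.png',cv2.resize(p[200:440,200:400,::-1],None,fx=3,fy=2.5))
snap('top','t13');rings('t13')
go(.519,.377,.19)
go(.519,.377,.055)
E
```

```text
white [358.6 457.7] [23.3 58.4] [369.7 454.3] world outer [ 0.0719 -0.0497  0.012 ] hole [ 0.0784 -0.0743  0.006 ]
white [172.7 290.6] [24.6 25.9] [172.9 290.5] world outer [0.431  0.3741 0.012 ] hole [0.4319 0.3753 0.006 ]
white [174.1 253.2] [24.  25.4] [174.  253.2] world outer [0.5185 0.3763 0.012 ] hole [0.5197 0.3781 0.006 ]
orange [428.4 256.4] [24.9 25.9] [428.4 256.2] world outer [ 0.5161 -0.2154  0.01  ] hole [ 0.5175 -0.2165  0.005 ]
green [427.4 295.8] [25.4 26.7] [427.3 295.9] world outer [ 0.4229 -0.2082  0.02  ] hole [ 0.4237 -0.21    0.01  ]
pos [0.5862 0.1608 0.1953] jawyaw -96.3 toolx [ 0.021  0.    -1.   ] shift mm [   3.9 -207.5   90.7] turn None w 0.0752 t 14.8 F [-0.1  0.9 -0.9] q6 1.84
pos [0.5862 0.1608 0.1953] jawyaw -96.3 toolx [ 0.021  0.    -1.   ] shift mm [ 138.9 -207.2   93.5] turn None w 0.0752 t 14.8 F [-0.1  0.9 -0.9] q6 1.84
```

View pics/s13z.png

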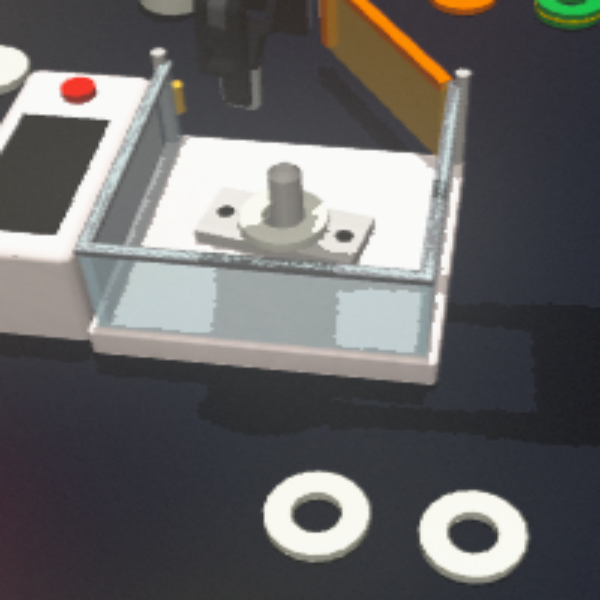

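Emit:
play_rows(plan=[[[0.12,0,-0.04,0.015,0],[0.12,0,-0.085,0.035,0],[0.12,0,-0.13,0.055,0],[0.12,0,-0.175,0.075,0],[0.12,0.02,-0.2,0.089,0],[0.12,0.06,-0.2072,0.091,0],[0.12,0.1,-0.2072,0.092,0],[0.12,0.13,-0.2072,0.0925,0],[0.12,0.139,-0.2072,0.0935,0],[0.12,0.139,-0.2072,0.0935,0],[0.12,0.139,-0.2072,0.0935,0]]])

```text
clock: 15.9
position: [0.5198, 0.3773, 0.0556]
ee_rot: [-0.04, 0.714, -0.038, -0.698]
contact_force: [0.2, 0.4, 1.1]
width: 0.0752
```

```bash
python3 - <<'E'
from h import *
go(.519,.377,-.003)
E
```

```text
pos [0.5198 0.3773 0.0556] jawyaw -96.3 toolx [ 0.022  0.001 -1.   ] shift mm [58.6  0.6  2.1] turn None w 0.0752 t 15.9 F [0.2 0.4 1.1] q6 2.21
```

Emit:
play_rows(plan=[[[0.12,0.035,0,0.002,0],[0.12,0.052,0,0.002,0],[0.12,0.0585,0,0.002,0],[0.12,0.0585,0,0.002,0],[0.4,0.0585,0,0.002,0],[0.5,0.0585,0,0.002,0],[0.5,0.0585,0,0.002,0],[0.5,0.0585,0,0.002,0]]])

```text
clock: 16.7
position: [0.5205, 0.3783, -0.0005]
ee_rot: [-0.041, 0.715, -0.038, -0.697]
contact_force: [-0.5, -0.8, 6.8]
width: 0.0573
```

```bash
python3 - <<'E'
from h import *
go(.519,.377,.2)
go(.587,.2,.2)
E
```

```text
pos [ 5.205e-01  3.783e-01 -5.000e-04] jawyaw -96.3 toolx [ 0.026  0.003 -1.   ] shift mm [-200.5    0.3   -3.7] turn None w 0.0573 t 16.7 F [-0.5 -0.8  6.8] q6 2.22
pos [ 5.205e-01  3.783e-01 -5.000e-04] jawyaw -96.3 toolx [ 0.026  0.003 -1.   ] shift mm [-199.2  168.7  -90.8] turn None w 0.0573 t 16.7 F [-0.5 -0.8  6.8] q6 2.22
```

Emit:
play_rows(plan=[[[0.5,-0.02,0,0,0],[0.5,-0.06,0,0,0],[0.5,-0.1,0,0,0],[0.5,-0.15,0.01,-0.005,0],[0.5,-0.185,0.03,-0.02,0],[0.5,-0.199,0.06,-0.04,0],[0.5,-0.199,0.095,-0.06,0],[0.5,-0.199,0.13,-0.08,0],[0.5,-0.199,0.16,-0.09,0],[0.5,-0.199,0.169,-0.091,0],[0.5,-0.199,0.169,-0.091,0],[0.5,-0.199,0.169,-0.091,0]]])

```text
clock: 17.9
position: [0.5869, 0.2006, 0.2002]
ee_rot: [-0.041, 0.715, -0.037, -0.697]
contact_force: [0.5, 0.0, -0.2]
width: 0.0571
```

```bash
python3 - <<'E'
from h import *
p,d=snap('side','s14')
c=p[200:300,230:340,::-1]
cv2.imwrite('pics/s14f.png',cv2.resize(c,None,fx=6,fy=6,interpolation=cv2.INTER_NEAREST))
X=manip.get_state()['position'];print(px('side',X+[0,0,.012]))
go(.5865,.1605,.2)
go(.5865,.1605,.1)
E
```

```text
[284.09277051 239.8464474 ]
pos [0.5868 0.201  0.2001] jawyaw -96.3 toolx [ 0.026  0.004 -1.   ] shift mm [-0.1 40.3 -4.1] turn None w 0.0574 t 17.95 F [ 0.6 -0.3 -1.2] q6 1.9
pos [0.5868 0.201  0.2001] jawyaw -96.3 toolx [ 0.026  0.004 -1.   ] shift mm [99.9 41.  -1.6] turn None w 0.0574 t 17.95 F [ 0.6 -0.3 -1.2] q6 1.9
```

View pics/s14f.png

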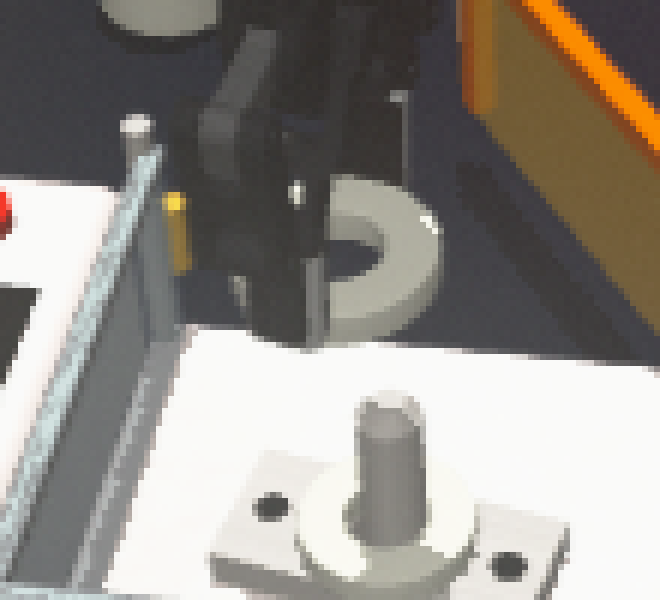

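Emit:
play_rows(plan=[[[0.5,0,0.03,-0.004,0],[0.5,0,0.0405,-0.0055,0],[0.5,0,0.0405,-0.0055,0],[0.5,0.03,0.0405,-0.0048,0],[0.5,0.06,0.0407,-0.004,0],[0.5,0.08,0.041,-0.0035,0],[0.5,0.095,0.041,-0.003,0],[0.5,0.105,0.041,-0.003,0],[0.5,0.105,0.041,-0.003,0]]])

```text
clock: 18.85
position: [0.5871, 0.1612, 0.0935]
ee_rot: [-0.04, 0.714, -0.037, -0.698]
contact_force: [0.7, 0.6, -0.1]
width: 0.0574
```

```bash
python3 - <<'E'
from h import *
go(.588,.1605,.064)
p,d=snap('side','s15')
cv2.imwrite('pics/s15z.png',cv2.resize(p[200:330,220:380,::-1],None,fx=4,fy=4))
E
```

```text
pos [0.5871 0.1612 0.0935] jawyaw -96.3 toolx [ 0.023  0.004 -1.   ] shift mm [29.5  0.8 -0.3] turn None w 0.0574 t 18.85 F [ 0.7  0.6 -0.1] q6 1.83
```

View pics/s15z.png

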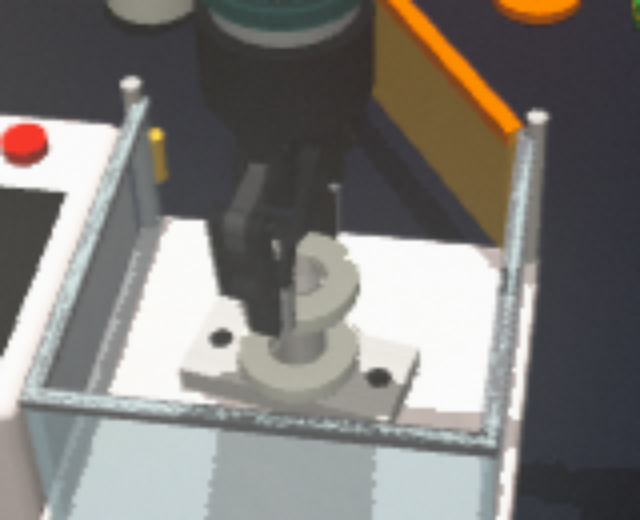

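The second spacer is threaded too. I'll lower and release it, with hold rows after the rise.

Emit:
play_rows(plan=[[[0.5,0.018,0.001,0,0],[0.5,0.03,0.001,0,0],[0.5,0.03,0.001,0,0],[0.3,0.03,0.001,0,0],[0.12,0.03,0.001,0,0],[0.12,0.03,0.001,0,0],[0.12,0.0,0.001,0,0],[0.12,-0.04,0.001,0,0],[0.12,-0.08,0.001,0,0],[0.12,-0.1,0.001,0,0],[0.12,-0.1,0.001,0,0],[0.12,-0.1,0.001,0,0]]])

```text
clock: 20.1
position: [0.5852, 0.1597, 0.1948]
ee_rot: [-0.041, 0.715, -0.037, -0.697]
contact_force: [-0.2, 0.1, -0.5]
width: 0.0755
```

```bash
python3 - <<'E'
from h import *
p,d=snap('side','s16')
cv2.imwrite('pics/s16z.png',cv2.resize(p[200:440,200:400,::-1],None,fx=3,fy=2.5))
snap('top','t16');rings('t16')
go(.4315,.375,.19)
go(.4315,.375,.055)
E
```

```text
white [359.1 457.8] [23.  57.6] [370.2 454.8] world outer [ 0.0718 -0.0508  0.012 ] hole [ 0.0773 -0.0754  0.006 ]
white [172.7 290.6] [24.6 25.9] [172.9 290.5] world outer [0.431  0.3741 0.012 ] hole [0.4319 0.3753 0.006 ]
orange [428.3 256.4] [25.  25.9] [428.5 256.2] world outer [ 0.5161 -0.2154  0.01  ] hole [ 0.5175 -0.2166  0.005 ]
green [427.3 295.8] [25.4 26.7] [427.3 295.9] world outer [ 0.4229 -0.2081  0.02  ] hole [ 0.4237 -0.21    0.01  ]
pos [0.5843 0.1595 0.193 ] jawyaw -96.3 toolx [ 0.022  0.004 -1.   ] shift mm [   0.4 -197.5  175.4] turn None w 0.0753 t 20.2 F [-0.4  0.2 -0.9] q6 1.83
pos [0.5843 0.1595 0.193 ] jawyaw -96.3 toolx [ 0.022  0.004 -1.   ] shift mm [ 135.4 -196.7  178.3] turn None w 0.0753 t 20.2 F [-0.4  0.2 -0.9] q6 1.83
```

View pics/s16z.png

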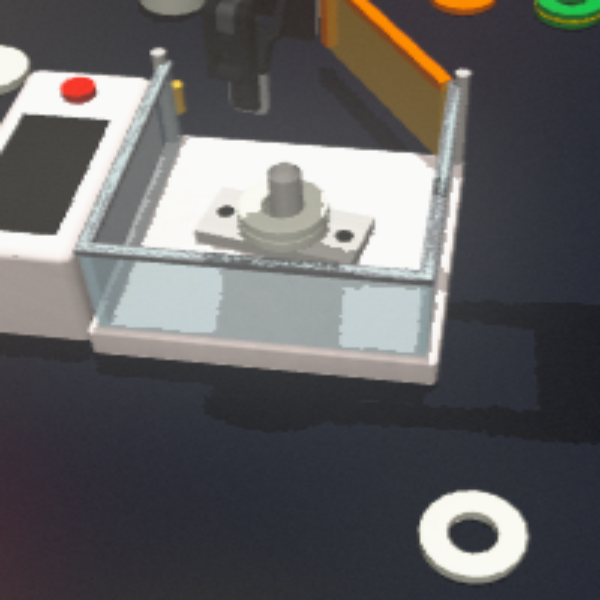

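Emit:
play_rows(plan=[[[0.12,0,-0.03,0.03,0],[0.12,0,-0.065,0.06,0],[0.12,0,-0.1,0.09,0],[0.12,0,-0.135,0.12,0],[0.12,0,-0.165,0.15,0],[0.12,0.02,-0.19,0.172,0],[0.12,0.06,-0.197,0.179,0],[0.12,0.1,-0.197,0.18,0],[0.12,0.13,-0.197,0.18,0],[0.12,0.136,-0.197,0.18,0],[0.12,0.136,-0.197,0.18,0],[0.12,0.136,-0.197,0.18,0]]])

```text
clock: 21.4
position: [0.4308, 0.3759, 0.0552]
ee_rot: [-0.041, 0.714, -0.037, -0.698]
contact_force: [-0.2, 0.2, -0.0]
width: 0.0751
```

```bash
python3 - <<'E'
from h import *
go(.43,.375,-.003)
E
```

```text
pos [0.4308 0.3759 0.0552] jawyaw -96.3 toolx [ 0.024  0.005 -1.   ] shift mm [58.2  1.4  2. ] turn None w 0.0751 t 21.4 F [-0.2  0.2 -0. ] q6 2.29
```

Emit:
play_rows(plan=[[[0.12,0.035,0.001,0.002,0],[0.12,0.052,0.001,0.002,0],[0.12,0.058,0.001,0.002,0],[0.12,0.058,0.001,0.002,0],[0.4,0.058,0.001,0.002,0],[0.5,0.058,0.001,0.002,0],[0.5,0.058,0.001,0.002,0],[0.5,0.058,0.001,0.002,0]]])

```text
clock: 22.2
position: [0.4313, 0.3762, -0.0005]
ee_rot: [-0.042, 0.715, -0.036, -0.697]
contact_force: [-1.0, -1.4, 5.9]
width: 0.058
```

```bash
python3 - <<'E'
from h import *
go(.43,.375,.2)
go(.587,.2,.2)
E
```

```text
pos [ 0.4313  0.3762 -0.0005] jawyaw -96.3 toolx [ 0.027  0.007 -1.   ] shift mm [-200.5   -0.6   -4. ] turn None w 0.058 t 22.2 F [-1.  -1.4  5.9] q6 2.29
pos [ 0.4313  0.3762 -0.0005] jawyaw -96.3 toolx [ 0.027  0.007 -1.   ] shift mm [-197.4  156.3 -179.1] turn None w 0.058 t 22.2 F [-1.  -1.4  5.9] q6 2.29
```

Emit:
play_rows(plan=[[[0.5,-0.02,0,0,0],[0.5,-0.06,0,0,0],[0.5,-0.1,0,0,0],[0.5,-0.15,0.01,-0.01,0],[0.5,-0.185,0.03,-0.035,0],[0.5,-0.198,0.06,-0.07,0],[0.5,-0.198,0.09,-0.105,0],[0.5,-0.198,0.12,-0.14,0],[0.5,-0.198,0.145,-0.168,0],[0.5,-0.198,0.156,-0.18,0],[0.5,-0.198,0.156,-0.18,0],[0.5,-0.198,0.156,-0.18,0]]])

```text
clock: 23.4
position: [0.587, 0.2008, 0.2009]
ee_rot: [-0.042, 0.715, -0.035, -0.697]
contact_force: [-0.8, 0.6, -0.5]
width: 0.0583
```

```bash
python3 - <<'E'
from h import *
p,d=snap('side','s17')
c=p[200:300,230:340,::-1]
cv2.imwrite('pics/s17f.png',cv2.resize(c,None,fx=6,fy=6,interpolation=cv2.INTER_NEAREST))
X=manip.get_state()['position'];print(px('side',X+[0,0,.012]))
go(.5875,.1605,.2)
go(.5875,.1605,.1)
E
```

```text
[284.10265385 239.62869621]
pos [0.5867 0.2013 0.2008] jawyaw -96.2 toolx [ 0.026  0.008 -1.   ] shift mm [ 0.5 40.5 -5.2] turn None w 0.0579 t 23.45 F [ 0.2  0.3 -0.4] q6 1.9
pos [0.5867 0.2013 0.2008] jawyaw -96.2 toolx [ 0.026  0.008 -1.   ] shift mm [100.5  41.5  -2.7] turn None w 0.0579 t 23.45 F [ 0.2  0.3 -0.4] q6 1.9
```

View pics/s17f.png

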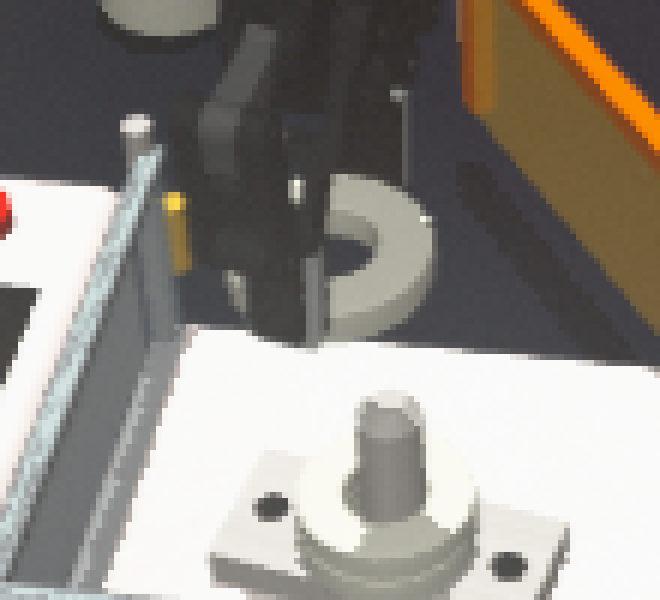

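Emit:
play_rows(plan=[[[0.5,0,0.03,-0.003,0],[0.5,0,0.0405,-0.0044,0],[0.5,0,0.0405,-0.0044,0],[0.5,0.03,0.0407,-0.0036,0],[0.5,0.06,0.041,-0.0028,0],[0.5,0.08,0.0412,-0.0023,0],[0.5,0.095,0.0415,-0.0019,0],[0.5,0.105,0.0415,-0.0018,0],[0.5,0.105,0.0415,-0.0018,0]]])

```text
clock: 24.35
position: [0.5856, 0.1615, 0.0941]
ee_rot: [-0.041, 0.714, -0.035, -0.698]
contact_force: [0.2, -0.6, -0.2]
width: 0.0579
```

```bash
python3 - <<'E'
from h import *
go(.5867,.1605,.075)
p,d=snap('side','s18')
cv2.imwrite('pics/s18z.png',cv2.resize(p[200:330,220:380,::-1],None,fx=4,fy=4))
E
```

```text
pos [0.5856 0.1615 0.0941] jawyaw -96.2 toolx [ 0.023  0.008 -1.   ] shift mm [19.1  1.1 -0.8] turn None w 0.0579 t 24.35 F [ 0.2 -0.6 -0.2] q6 1.83
```

View pics/s18z.png

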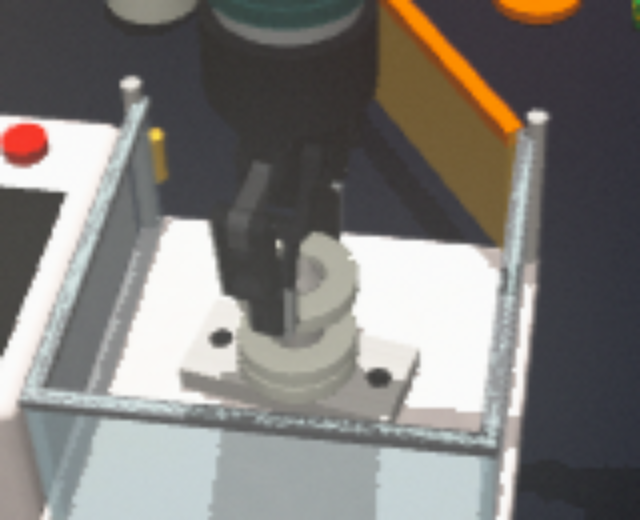

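Emit:
play_rows(plan=[[[0.5,0.012,0.001,-0.001,0],[0.5,0.02,0.001,-0.001,0],[0.5,0.02,0.001,-0.001,0],[0.3,0.02,0.001,-0.001,0],[0.12,0.02,0.001,-0.001,0],[0.12,0.02,0.001,-0.001,0],[0.12,-0.01,0.001,0,0],[0.12,-0.05,0.001,0,0],[0.12,-0.085,0.001,0,0],[0.12,-0.1,0.001,0,0],[0.12,-0.1,0.001,0,0],[0.12,-0.1,0.001,0,0]]])

```text
clock: 25.6
position: [0.584, 0.1595, 0.1953]
ee_rot: [-0.042, 0.715, -0.035, -0.697]
contact_force: [0.4, 0.6, -0.6]
width: 0.0746
```

```bash
python3 - <<'E'
from h import *
p,d=snap('side','s19')
cv2.imwrite('pics/s19z.png',cv2.resize(p[150:350,220:420,::-1],None,fx=3,fy=3))
snap('top','t19');rings('t19')
go(.516,-.216,.19)
go(.516,-.216,.055)
E
```

```text
white [359.5 457.6] [22.3 57.3] [370.2 454.8] world outer [ 0.0721 -0.0517  0.012 ] hole [ 0.0773 -0.0754  0.006 ]
orange [428.3 256.4] [25.  25.9] [428.5 256.1] world outer [ 0.5161 -0.2154  0.01  ] hole [ 0.5177 -0.2166  0.005 ]
green [427.4 295.8] [25.4 26.7] [427.3 295.9] world outer [ 0.4229 -0.2082  0.02  ] hole [ 0.4237 -0.21    0.01  ]
pos [0.5831 0.1595 0.1937] jawyaw -96.2 toolx [ 0.023  0.008 -1.   ] shift mm [ -0.6 380.5  26.2] turn None w 0.0752 t 25.7 F [-0.5  0.3 -1.1] q6 1.83
pos [0.5831 0.1595 0.1937] jawyaw -96.2 toolx [ 0.023  0.008 -1.   ] shift mm [134.3 381.9  29.1] turn None w 0.0752 t 25.7 F [-0.5  0.3 -1.1] q6 1.83
```

View pics/s19z.png

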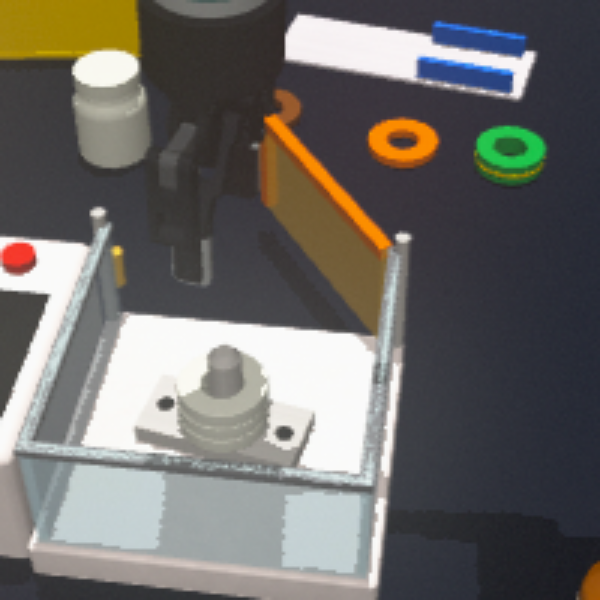

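Emit:
play_rows(plan=[[[0.12,0,0.04,0.002,0],[0.12,0,0.085,0.005,0],[0.12,0,0.13,0.008,0],[0.12,0,0.175,0.011,0],[0.12,0,0.22,0.015,0],[0.12,0,0.265,0.018,0],[0.12,0,0.31,0.021,0],[0.12,0,0.345,0.024,0],[0.12,0,0.37,0.0255,0],[0.12,0,0.3805,0.0262,0],[0.12,0,0.3805,0.0262,0],[0.12,0,0.3805,0.0262,0]]])

```text
clock: 26.9
position: [0.5158, -0.2148, 0.1886]
ee_rot: [-0.042, 0.714, -0.034, -0.699]
contact_force: [0.4, 0.7, -0.1]
width: 0.0753
```

```bash
python3 - <<'E'
from h import *
go(.515,-.216,.055)
E
```

```text
pos [ 0.5158 -0.2148  0.1886] jawyaw -96.2 toolx [ 0.022  0.009 -1.   ] shift mm [133.6   2.8   3.5] turn None w 0.0753 t 26.9 F [ 0.4  0.7 -0.1] q6 1.14
```

Emit:
play_rows(plan=[[[0.12,0.04,0.002,0.002,0],[0.12,0.09,0.003,0.003,0],[0.12,0.125,0.003,0.004,0],[0.12,0.134,0.003,0.004,0],[0.12,0.134,0.003,0.004,0],[0.12,0.134,0.003,0.004,0]]])

```text
clock: 27.5
position: [0.5161, -0.2162, 0.0562]
ee_rot: [-0.041, 0.715, -0.035, -0.698]
contact_force: [-0.4, -0.5, 0.1]
width: 0.0753
```

```bash
python3 - <<'E'
from h import *
p,d=snap('side','s20')
cv2.imwrite('pics/s20z.png',cv2.resize(p[130:230,310:420,::-1],None,fx=6,fy=6))
go(.515,-.216,-.003)
E
```

```text
pos [ 0.5163 -0.2166  0.0566] jawyaw -96.1 toolx [ 0.026  0.007 -1.   ] shift mm [59.6  0.2  2.9] turn None w 0.075 t 27.55 F [-0.3  0.2  0.2] q6 1.13
```

View pics/s20z.png

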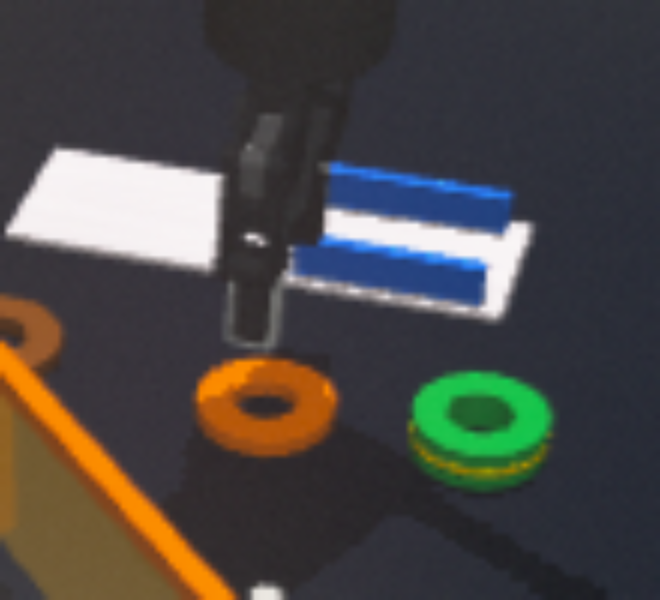

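Emit:
play_rows(plan=[[[0.12,0.035,0,0.003,0],[0.12,0.053,0,0.003,0],[0.12,0.06,0,0.003,0],[0.12,0.06,0,0.003,0],[0.4,0.06,0,0.003,0],[0.5,0.06,0,0.003,0],[0.5,0.06,0,0.003,0],[0.5,0.06,0,0.003,0]]])

```text
clock: 28.35
position: [0.5161, -0.2165, -0.0012]
ee_rot: [-0.04, 0.716, -0.035, -0.696]
contact_force: [-2.0, 0.5, 5.4]
width: 0.0594
```

```bash
python3 - <<'E'
from h import *
go(.516,-.216,.2)
go(.587,.12,.2)
E
```

```text
pos [ 0.5161 -0.2165 -0.0012] jawyaw -96.1 toolx [ 0.029  0.006 -1.   ] shift mm [-201.1   -2.2   -5.4] turn None w 0.0594 t 28.35 F [-2.   0.5  5.4] q6 1.12
pos [ 0.5161 -0.2165 -0.0012] jawyaw -96.1 toolx [ 0.029  0.006 -1.   ] shift mm [-197.3 -343.8  -40. ] turn None w 0.0594 t 28.35 F [-2.   0.5  5.4] q6 1.12
```

Emit:
play_rows(plan=[[[0.5,-0.02,0,0,0],[0.5,-0.06,0,0,0],[0.5,-0.1,0,-0.002,0],[0.5,-0.145,0,-0.004,0],[0.5,-0.185,-0.01,-0.006,0],[0.5,-0.199,-0.04,-0.008,0],[0.5,-0.199,-0.08,-0.012,0],[0.5,-0.199,-0.12,-0.016,0],[0.5,-0.199,-0.16,-0.02,0],[0.5,-0.199,-0.185,-0.022,0],[0.5,-0.199,-0.19,-0.022,0],[0.5,-0.199,-0.19,-0.022,0]]])

```text
clock: 29.55
position: [0.5528, -0.0305, 0.2008]
ee_rot: [-0.04, 0.717, -0.035, -0.696]
contact_force: [-1.2, -0.6, -0.8]
width: 0.0592
```

```bash
python3 - <<'E'
from h import *
go(.587,.13,.2)
E
```

```text
pos [ 0.5528 -0.0305  0.2008] jawyaw -96.0 toolx [ 0.03   0.005 -1.   ] shift mm [   2.6 -163.2  -17.1] turn None w 0.0592 t 29.55 F [-1.2 -0.6 -0.8] q6 1.49
```

Emit:
play_rows(plan=[[[0.5,0,-0.04,-0.005,0],[0.5,0,-0.08,-0.009,0],[0.5,0,-0.12,-0.014,0],[0.5,0.002,-0.15,-0.017,0],[0.5,0.002,-0.163,-0.017,0],[0.5,0.002,-0.163,-0.017,0],[0.5,0.002,-0.163,-0.017,0]]])

```text
clock: 30.25
position: [0.5867, 0.1281, 0.2007]
ee_rot: [-0.039, 0.716, -0.036, -0.696]
contact_force: [0.7, 0.0, -0.3]
width: 0.0594
```

```bash
python3 - <<'E'
from h import *
p,d=snap('side','s21')
c=p[190:290,230:340,::-1]
cv2.imwrite('pics/s21f.png',cv2.resize(c,None,fx=6,fy=6,interpolation=cv2.INTER_NEAREST))
X=manip.get_state()['position'];print(px('side',X+[0,0,.010]),px('side',X+[.03,0,.010]))
go(.587,.1605,.2)
go(.587,.1605,.1)
E
```

```text
[294.29745861 213.44479468] [278.14108476 211.56096522]
pos [0.5867 0.1279 0.2007] jawyaw -96.1 toolx [ 0.03   0.003 -1.   ] shift mm [  0.8 -32.5   3.2] turn None w 0.0595 t 30.3 F [ 0.4 -0.9 -1. ] q6 1.78
pos [0.5867 0.1279 0.2007] jawyaw -96.1 toolx [ 0.03   0.003 -1.   ] shift mm [100.7 -31.8   6.1] turn None w 0.0595 t 30.3 F [ 0.4 -0.9 -1. ] q6 1.78
```

View pics/s21f.png

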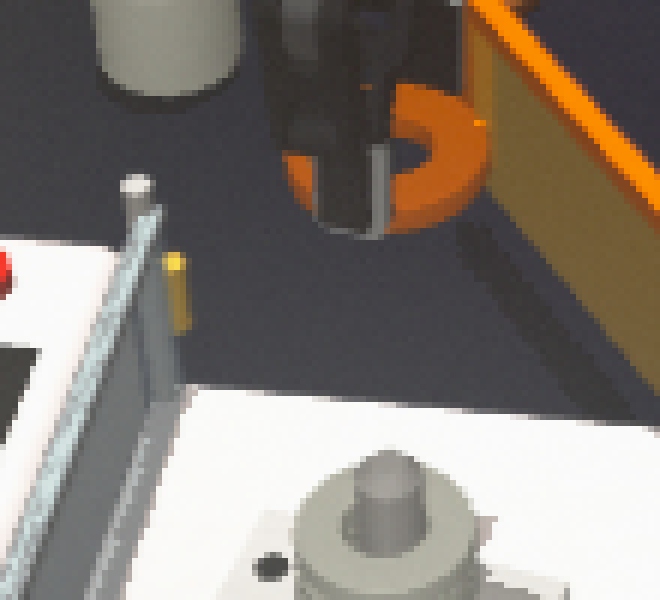

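Emit:
play_rows(plan=[[[0.5,0,-0.02,0.003,0],[0.5,0,-0.0325,0.004,0],[0.5,0,-0.0325,0.004,0],[0.5,0.03,-0.0325,0.005,0],[0.5,0.06,-0.032,0.006,0],[0.5,0.08,-0.032,0.0065,0],[0.5,0.095,-0.032,0.007,0],[0.5,0.102,-0.032,0.007,0],[0.5,0.102,-0.032,0.007,0]]])

```text
clock: 31.2
position: [0.5857, 0.16, 0.0979]
ee_rot: [-0.039, 0.716, -0.036, -0.696]
contact_force: [-0.2, 0.2, -1.0]
width: 0.0593
```

```bash
python3 - <<'E'
from h import *
go(.586,.1605,.086)
p,d=snap('side','s22')
cv2.imwrite('pics/s22z.png',cv2.resize(p[200:330,220:380,::-1],None,fx=4,fy=4))
E
```

```text
pos [0.5857 0.16   0.0979] jawyaw -96.1 toolx [ 0.028  0.003 -1.   ] shift mm [11.9 -0.5  0.1] turn None w 0.0593 t 31.2 F [-0.2  0.2 -1. ] q6 1.83
```

View pics/s22z.png

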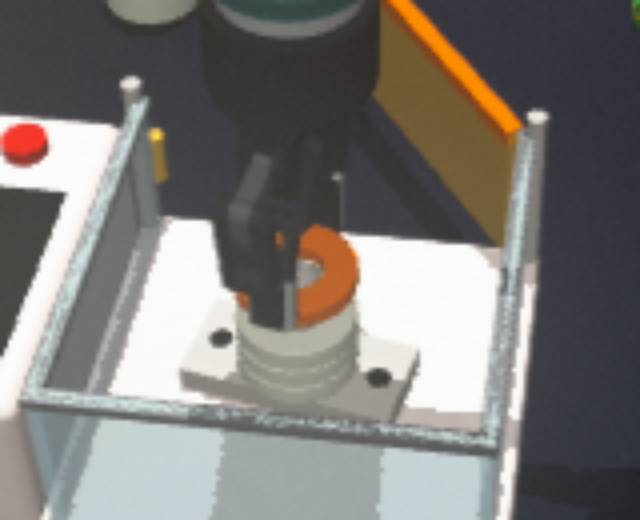

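Emit:
play_rows(plan=[[[0.5,0.008,0,0,0],[0.5,0.012,0,0,0],[0.5,0.012,0,0,0],[0.3,0.012,0,0,0],[0.12,0.012,0,0,0],[0.12,0.012,0,0,0],[0.12,-0.02,0,0,0],[0.12,-0.06,0,0,0],[0.12,-0.09,0,0,0],[0.12,-0.1,0,0,0],[0.12,-0.1,0,0,0],[0.12,-0.1,0,0,0]]])

```text
clock: 32.45
position: [0.5826, 0.1598, 0.1975]
ee_rot: [-0.039, 0.716, -0.036, -0.696]
contact_force: [-0.1, 1.4, -0.7]
width: 0.0749
```

```bash
python3 - <<'E'
from h import *
p,d=snap('side','s23')
cv2.imwrite('pics/s23z.png',cv2.resize(p[150:350,220:420,::-1],None,fx=3,fy=3))
p,d=snap('top','t23');rings('t23')
go(.4225,-.209,.19)
E
```

```text
white [359.5 457.5] [22.1 57.6] [370.2 454.8] world outer [ 0.0723 -0.0516  0.012 ] hole [ 0.0773 -0.0754  0.006 ]
orange [263.7 217.5] [21.2 25.6] [264.9 217.2] world outer [0.6065 0.1703 0.01  ] hole [0.6086 0.1678 0.005 ]
green [427.4 295.7] [25.6 26.7] [427.3 296. ] world outer [ 0.4229 -0.2081  0.02  ] hole [ 0.4237 -0.2098  0.01  ]
pos [0.5821 0.1597 0.1966] jawyaw -96.1 toolx [ 0.025  0.002 -1.   ] shift mm [  1.7 383.7 119.3] turn None w 0.075 t 32.55 F [-0.3 -0.4 -0.4] q6 1.83
```

View pics/s23z.png

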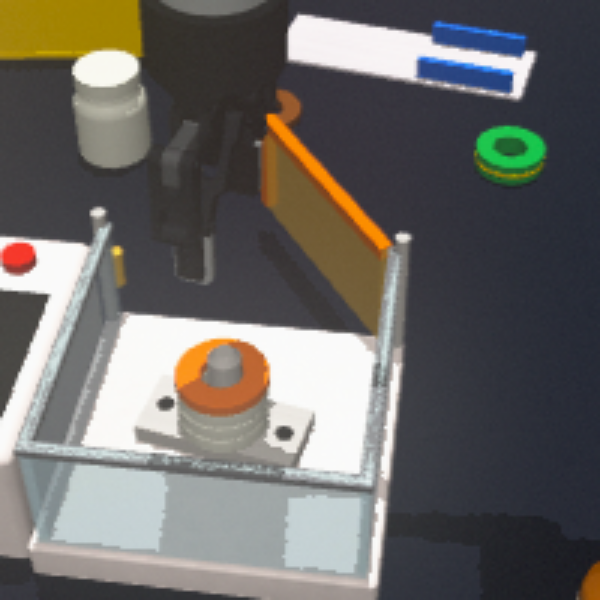

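View pics/t23.png

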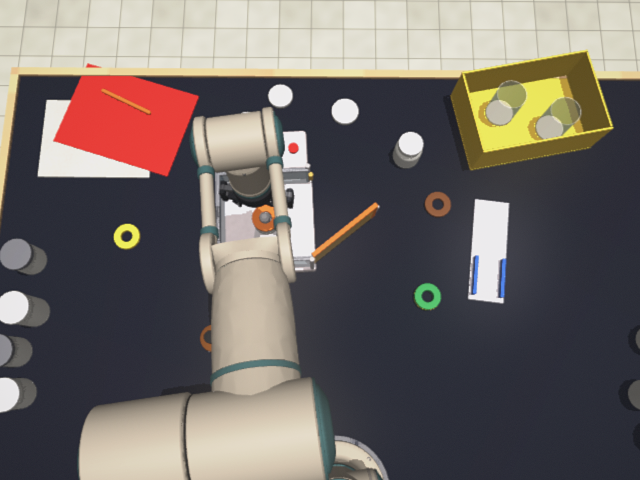

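Emit:
play_rows(plan=[[[0.12,0,0.04,0.005,0],[0.12,0,0.085,0.02,0],[0.12,0,0.13,0.035,0],[0.12,0,0.175,0.05,0],[0.12,0,0.22,0.065,0],[0.12,0,0.265,0.08,0],[0.12,0,0.31,0.095,0],[0.12,0,0.345,0.108,0],[0.12,0,0.37,0.115,0],[0.12,0,0.384,0.119,0],[0.12,0,0.384,0.119,0],[0.12,0,0.384,0.119,0]]])

```text
clock: 33.75
position: [0.4223, -0.2088, 0.1907]
ee_rot: [-0.04, 0.714, -0.036, -0.698]
contact_force: [-0.0, -0.2, -0.7]
width: 0.0751
```

```bash
python3 - <<'E'
from h import *
go(.4225,-.209,.06)
snap('side','s24');snap('top','t24');rings('t24')
E
```

```text
pos [ 0.4223 -0.2088  0.1907] jawyaw -96.2 toolx [ 0.024  0.004 -1.   ] shift mm [130.6   1.1   2.9] turn None w 0.0751 t 33.75 F [-0.  -0.2 -0.7] q6 1.05
orange [265.5 217.6] [25.3 25.9] [264.8 217. ] world outer [0.6064 0.1661 0.01  ] hole [0.609  0.1681 0.005 ]
```

Emit:
play_rows(plan=[[[0.12,0.04,0.001,0.001,0],[0.12,0.09,0.001,0.002,0],[0.12,0.125,0.001,0.003,0],[0.12,0.131,0.001,0.003,0],[0.12,0.131,0.001,0.003,0],[0.12,0.131,0.001,0.003,0]]])

```text
clock: 34.45
position: [0.4245, -0.209, 0.0615]
ee_rot: [-0.039, 0.716, -0.036, -0.696]
contact_force: [0.1, -0.4, 1.0]
width: 0.0754
```

```bash
python3 - <<'E'
from h import *
p,d=snap('side','s25')
cv2.imwrite('pics/s25z.png',cv2.resize(p[140:240,340:450,::-1],None,fx=6,fy=6))
go(.4225,-.209,.003)
E
```

```text
pos [ 0.4247 -0.2093  0.0619] jawyaw -96.1 toolx [ 0.028  0.001 -1.   ] shift mm [58.8  0.2  3.8] turn None w 0.0748 t 34.5 F [ 0.1  0.4 -0. ] q6 1.04
```

View pics/s25z.png

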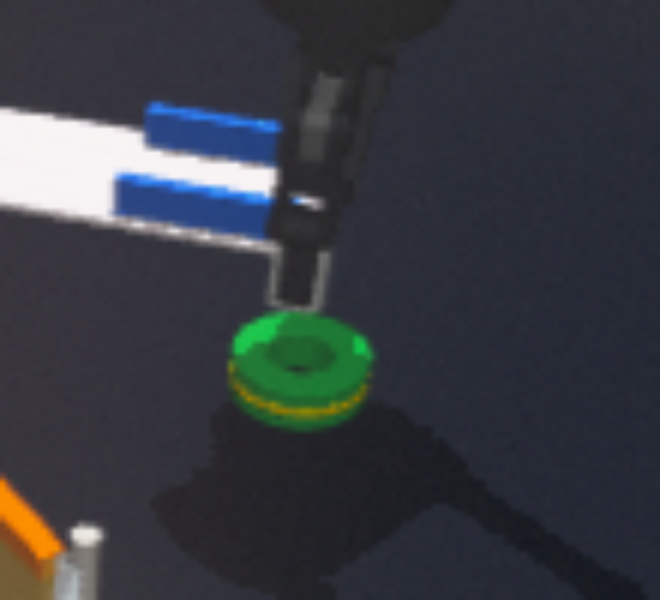

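The collar sits at about crop (300, 355), right between the jaws. I'll go down and grip.

Emit:
play_rows(plan=[[[0.12,0.035,0,0.003,0],[0.12,0.053,0,0.004,0],[0.12,0.058,0,0.004,0],[0.12,0.058,0,0.004,0],[0.4,0.058,0,0.004,0],[0.5,0.058,0,0.004,0],[0.5,0.058,0,0.004,0],[0.5,0.058,0,0.004,0]]])

```text
clock: 35.3
position: [0.4235, -0.2095, 0.0059]
ee_rot: [-0.038, 0.717, -0.037, -0.695]
contact_force: [-0.4, 0.9, 6.9]
width: 0.0586
```

```bash
python3 - <<'E'
from h import *
go(.4225,-.209,.205)
go(.587,.13,.205)
E
```

```text
pos [ 0.4235 -0.2095  0.0059] jawyaw -96.0 toolx [ 0.031 -0.001 -1.   ] shift mm [-199.1   -0.9   -5.1] turn None w 0.0586 t 35.3 F [-0.4  0.9  6.9] q6 1.04
pos [ 0.4235 -0.2095  0.0059] jawyaw -96.0 toolx [ 0.031 -0.001 -1.   ] shift mm [-194.2 -355.4 -132.9] turn None w 0.0586 t 35.3 F [-0.4  0.9  6.9] q6 1.04
```

Emit:
play_rows(plan=[[[0.5,-0.02,0,0,0],[0.5,-0.06,0,-0.001,0],[0.5,-0.1,0,-0.003,0],[0.5,-0.145,0,-0.005,0],[0.5,-0.185,-0.01,-0.01,0],[0.5,-0.198,-0.04,-0.02,0],[0.5,-0.198,-0.08,-0.035,0],[0.5,-0.198,-0.12,-0.05,0],[0.5,-0.198,-0.16,-0.065,0],[0.5,-0.198,-0.19,-0.078,0],[0.5,-0.198,-0.2,-0.08,0],[0.5,-0.198,-0.2,-0.08,0]]])

```text
clock: 36.5
position: [0.5181, -0.0178, 0.2075]
ee_rot: [-0.037, 0.717, -0.036, -0.695]
contact_force: [-0.3, -1.4, -1.0]
width: 0.0582
```

```bash
python3 - <<'E'
from h import *
go(.587,.13,.205)
E
```

```text
pos [ 0.5181 -0.0178  0.2075] jawyaw -95.9 toolx [ 0.032 -0.001 -0.999] shift mm [   4.6 -154.1  -53.3] turn None w 0.0582 t 36.5 F [-0.3 -1.4 -1. ] q6 1.5
```

Emit:
play_rows(plan=[[[0.5,0.001,-0.04,-0.014,0],[0.5,0.002,-0.08,-0.028,0],[0.5,0.003,-0.12,-0.042,0],[0.5,0.004,-0.145,-0.051,0],[0.5,0.004,-0.154,-0.053,0],[0.5,0.004,-0.154,-0.053,0],[0.5,0.004,-0.154,-0.053,0]]])

```text
clock: 37.2
position: [0.586, 0.1281, 0.2056]
ee_rot: [-0.036, 0.717, -0.037, -0.695]
contact_force: [-0.3, 0.5, -1.4]
width: 0.0585
```

```bash
python3 - <<'E'
from h import *
p,d=snap('side','s26')
c=p[190:290,230:340,::-1]
cv2.imwrite('pics/s26f.png',cv2.resize(c,None,fx=6,fy=6,interpolation=cv2.INTER_NEAREST))
X=manip.get_state()['position'];print(px('side',X+[0,0,.014]),px('side',X+[.03,0,.014]))
go(.586,.1605,.2)
go(.586,.1605,.11)
E
```

```text
[294.43939649 209.59710215] [278.15202771 207.72042903]
pos [0.586  0.128  0.2057] jawyaw -96.0 toolx [ 0.031 -0.002 -1.   ] shift mm [  5.6 -32.3   3.5] turn None w 0.0586 t 37.25 F [ 0.7 -0.2 -1.3] q6 1.78
pos [0.586  0.128  0.2057] jawyaw -96.0 toolx [ 0.031 -0.002 -1.   ] shift mm [ 95.6 -32.2   6.3] turn None w 0.0586 t 37.25 F [ 0.7 -0.2 -1.3] q6 1.78
```

View pics/s26f.png

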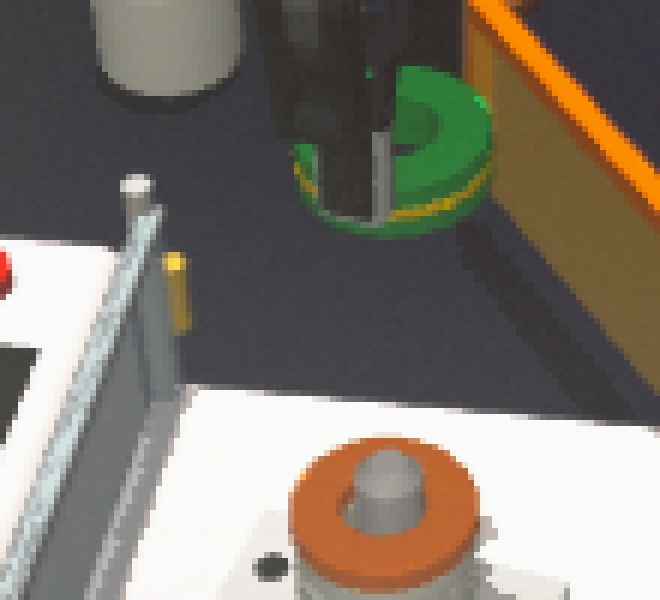

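Emit:
play_rows(plan=[[[0.5,0,-0.02,0.002,0],[0.5,0,-0.0323,0.0025,0],[0.5,0,-0.0323,0.0025,0],[0.5,0.03,-0.0323,0.0032,0],[0.5,0.06,-0.0323,0.0042,0],[0.5,0.08,-0.0322,0.005,0],[0.5,0.09,-0.0322,0.0053,0],[0.5,0.098,-0.0322,0.0055,0],[0.5,0.098,-0.0322,0.0055,0]]])

```text
clock: 38.15
position: [0.5868, 0.16, 0.1072]
ee_rot: [-0.037, 0.717, -0.037, -0.695]
contact_force: [-0.2, -0.2, -0.3]
width: 0.0585
```

```bash
python3 - <<'E'
from h import *
go(.587,.1605,.099)
p,d=snap('side','s27')
cv2.imwrite('pics/s27z.png',cv2.resize(p[200:330,220:380,::-1],None,fx=4,fy=4))
E
```

```text
pos [0.5868 0.16   0.1072] jawyaw -96.0 toolx [ 0.03  -0.003 -1.   ] shift mm [ 8.2 -0.5  0.1] turn None w 0.0585 t 38.15 F [-0.2 -0.2 -0.3] q6 1.84
```

View pics/s27z.png

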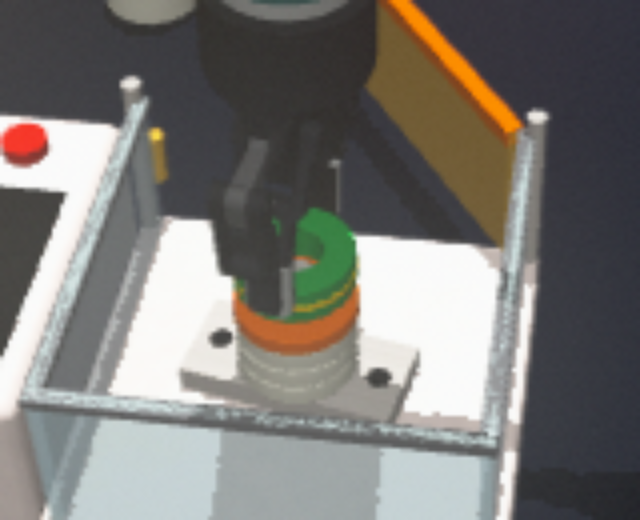

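Emit:
play_rows(plan=[[[0.5,0.006,0,0,0],[0.5,0.009,0,0,0],[0.5,0.009,0,0,0],[0.3,0.009,0,0,0],[0.12,0.009,0,0,0],[0.12,0.009,0,0,0],[0.12,-0.02,0,0,0],[0.12,-0.06,0,0,0],[0.12,-0.09,0,0,0],[0.12,-0.1,0,0,0],[0.12,-0.1,0,0,0],[0.12,-0.1,0,0,0]]])

```text
clock: 39.4
position: [0.5835, 0.1603, 0.2067]
ee_rot: [-0.037, 0.717, -0.037, -0.695]
contact_force: [-0.8, 0.2, -0.8]
width: 0.0751
```

```bash
python3 - <<'E'
from h import *
p,d=snap('side','s28')
cv2.imwrite('pics/s28z.png',cv2.resize(p[200:330,220:380,::-1],None,fx=4,fy=4))
p,d=snap('top','t28')
cv2.imwrite('pics/t28z.png',cv2.resize(p[150:290,200:390,::-1],None,fx=4,fy=4))
E
```

```text
(no output)
```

View pics/s28z.png

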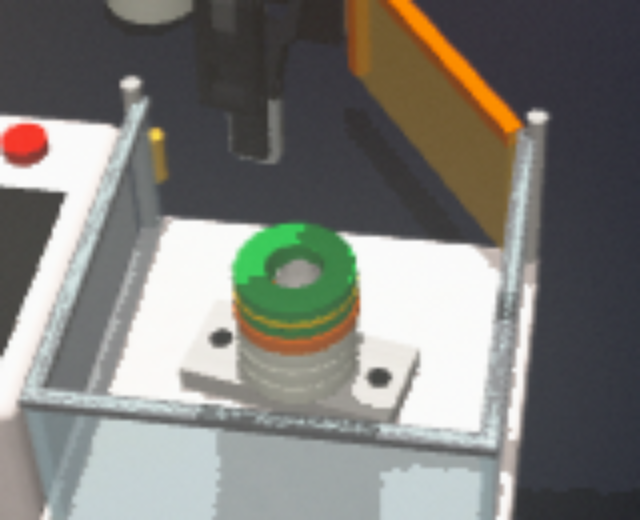

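View pics/t28z.png

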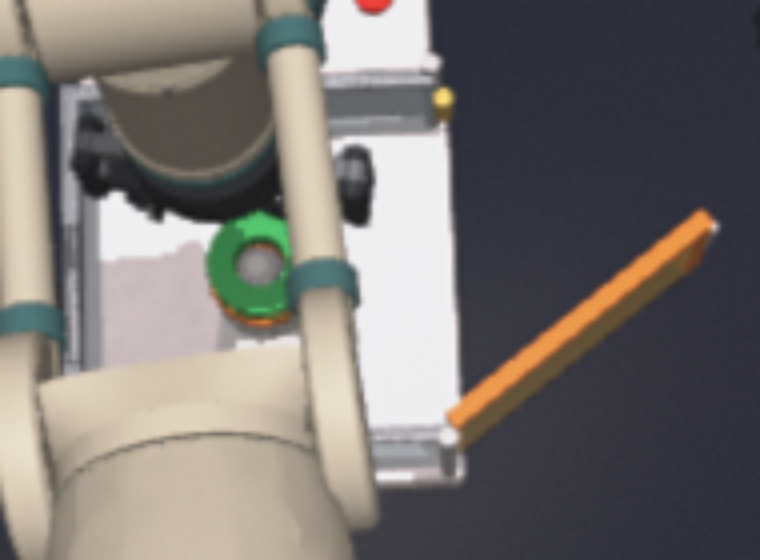

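```bash
cat >> h.py <<'E'
H=np.array([.4883,.0498]);A0=np.radians(2.2)
def doorpt(th,r=.155,off=.016):
    a=A0-th;return H+r*np.array([np.cos(a),np.sin(a)])+off*np.array([np.sin(a),-np.cos(a)])
def rel(pts):
    from scipy.spatial.transform import Rotation as Ro
    s=manip.get_state();q=s['ee_rot'];R=Ro.from_quat([q[1],q[2],q[3],q[0]]).as_matrix()
    print('pos',np.round(s['position'],4),'toolx',np.round(R[:,0],3),'F',np.round(s['contact_force'],1),'t',s['clock'])
    for p in pts: print(np.round(p,4),'->',np.round(R.T@(np.array(p)-s['position']),4))
E
python3 - <<'E'
from h import *
P=doorpt(1.0,off=.045);rel([(*P,.21)])
E
```

```text
pos [0.5831 0.1602 0.2059] toolx [ 0.028 -0.003 -1.   ] F [-0.2 -0.6 -0.3] t 39.5
[ 0.5401 -0.1031  0.21  ] -> [-0.0046  0.2663  0.0152]
```

Emit:
play_rows(plan=[[[0.12,-0.003,0.04,0.002,0],[0.3,-0.004,0.085,0.005,0],[0.6,-0.004,0.13,0.008,0],[1,-0.004,0.175,0.011,0],[1,-0.004,0.22,0.014,0],[1,-0.004,0.25,0.015,0],[1,-0.004,0.266,0.015,0],[1,-0.004,0.266,0.015,0],[1,-0.004,0.266,0.015,0],[1,-0.004,0.266,0.015,0]]])

```text
clock: 40.5
position: [0.5404, -0.1012, 0.2091]
ee_rot: [-0.036, 0.716, -0.036, -0.696]
contact_force: [-1.1, -0.4, 0.3]
width: -0.0001
```

```bash
python3 - <<'E'
from h import *
P=doorpt(1.0,off=.045);rel([(*P,.088)])
p,d=snap('top','t29')
cv2.imwrite('pics/t29z.png',cv2.resize(p[150:290,200:420,::-1],None,fx=3.5,fy=3.5))
E
```

```text
pos [ 0.5404 -0.1012  0.2091] toolx [ 0.028 -0.002 -1.   ] F [-1.1 -0.4  0.3] t 40.5
[ 0.5401 -0.1031  0.088 ] -> [0.121  0.0021 0.0035]
```

View pics/t29z.png

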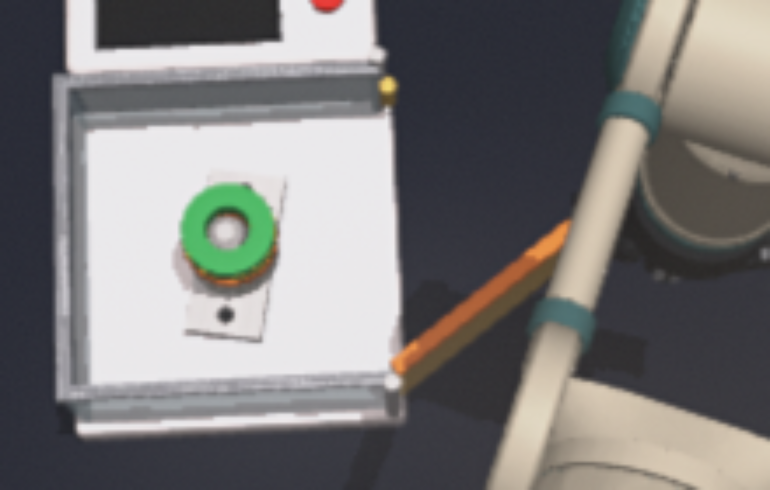

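Emit:
play_rows(plan=[[[1,0.04,0.001,0.001,0],[1,0.085,0.002,0.002,0],[1,0.115,0.002,0.003,0],[1,0.121,0.002,0.0035,0],[1,0.121,0.002,0.0035,0],[1,0.121,0.002,0.0035,0]]])

```text
clock: 41.15
position: [0.5417, -0.1029, 0.0898]
ee_rot: [-0.035, 0.717, -0.036, -0.695]
contact_force: [0.0, -0.6, -0.3]
width: -0.0001
```

```bash
python3 - <<'E'
from h import *
rel([(*doorpt(t),.088) for t in np.arange(.85,.04,-.1)])
p,d=snap('side','s30')
cv2.imwrite('pics/s30z.png',cv2.resize(p[150:310,240:400,::-1],None,fx=3.75,fy=3.75))
E
```

```text
pos [ 0.5417 -0.1029  0.0898] toolx [ 0.031 -0.003 -1.   ] F [ 0.  -0.6 -0.3] t 41.15
[ 0.5834 -0.0736  0.088 ] -> [ 0.003  -0.0334 -0.0384]
[ 0.5952 -0.0635  0.088 ] -> [ 0.0034 -0.0446 -0.0491]
[ 0.606  -0.0523  0.088 ] -> [ 0.0037 -0.0569 -0.0587]
[ 0.6156 -0.04    0.088 ] -> [ 0.0039 -0.0701 -0.067 ]
[ 0.624  -0.0269  0.088 ] -> [ 0.0041 -0.084  -0.074 ]
[ 0.6309 -0.013   0.088 ] -> [ 0.0043 -0.0986 -0.0795]
[0.6365 0.0016 0.088 ] -> [ 0.0045 -0.1136 -0.0835]
[0.6406 0.0166 0.088 ] -> [ 0.0045 -0.129  -0.0861]
[0.6431 0.032  0.088 ] -> [ 0.0046 -0.1445 -0.087 ]
```

View pics/s30z.png

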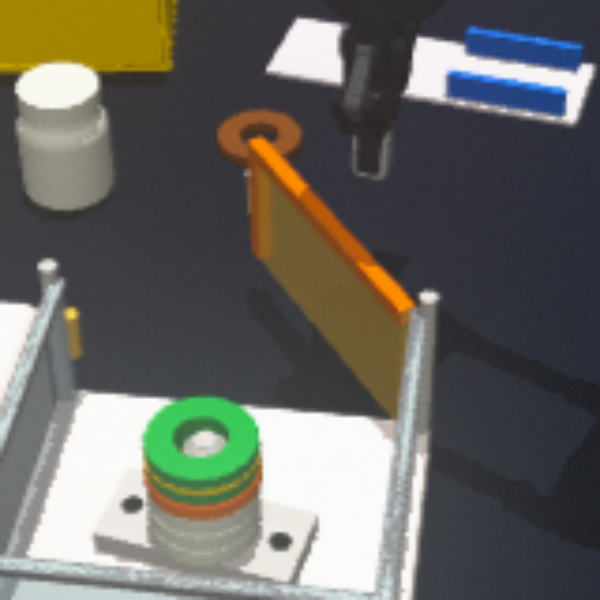

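Emit:
play_rows(plan=[[[1,0.001,-0.016,-0.02,0],[1,0.003,-0.033,-0.038,0],[1,0.003,-0.045,-0.049,0],[1,0.004,-0.057,-0.059,0],[1,0.004,-0.07,-0.067,0],[1,0.004,-0.084,-0.074,0],[1,0.004,-0.099,-0.08,0],[1,0.004,-0.114,-0.084,0],[1,0.004,-0.122,-0.085,0],[1,0.004,-0.122,-0.085,0],[1,0.004,-0.122,-0.085,0]]])

```text
clock: 42.3
position: [0.6389, 0.0098, 0.0888]
ee_rot: [-0.035, 0.717, -0.036, -0.695]
contact_force: [0.1, -0.4, 0.4]
width: -0.0001
```

```bash
python3 - <<'E'
from h import *
rel([(*doorpt(t,off=o),.088) for t,o in((.1,.016),(.05,.016),(0,.016),(0,.01),(0,.004))])
p,d=snap('side','s31')
cv2.imwrite('pics/s31z.png',cv2.resize(p[150:310,240:400,::-1],None,fx=3.75,fy=3.75))
E
```

```text
pos [0.6389 0.0098 0.0888] toolx [ 0.032 -0.003 -0.999] F [ 0.1 -0.4  0.4] t 42.3
[0.642  0.0243 0.088 ] -> [ 0.0009 -0.0147 -0.0017]
[0.6431 0.032  0.088 ] -> [ 0.0009 -0.0225 -0.002 ]
[0.6438 0.0398 0.088 ] -> [ 0.0009 -0.0303 -0.0019]
[0.6436 0.0458 0.088 ] -> [ 0.0009 -0.0363 -0.001 ]
[0.6433 0.0518 0.088 ] -> [ 0.0008 -0.0422 -0.0002]
```

View pics/s31z.png

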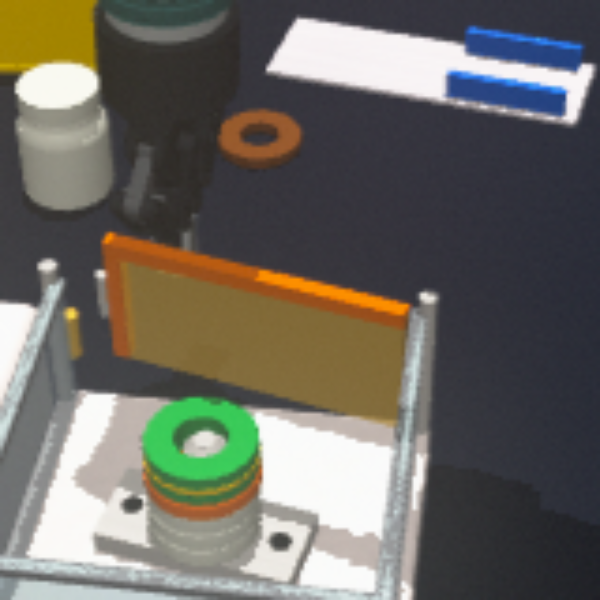

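Emit:
play_rows(plan=[[[1,0.001,-0.008,-0.001,0],[1,0.001,-0.015,-0.002,0],[1,0.001,-0.021,-0.002,0],[1,0.001,-0.026,-0.002,0],[1,0.001,-0.03,-0.002,0],[1,0.001,-0.033,-0.002,0],[1,0.001,-0.033,-0.002,0]]])

```text
clock: 43.05
position: [0.6435, 0.0384, 0.0879]
ee_rot: [-0.032, 0.717, -0.038, -0.695]
contact_force: [-1.4, -10.5, 0.8]
width: 0.0001
```

```bash
python3 - <<'E'
from h import *
rel([(*doorpt(t,off=o),.088) for t,o in((0,.016),(0,.01),(0,.004))])
p,d=snap('side','s32')
cv2.imwrite('pics/s32z.png',cv2.resize(p[180:310,240:370,::-1],None,fx=4.5,fy=4.5))
p,d=snap('top','t32')
cv2.imwrite('pics/t32z.png',cv2.resize(p[150:290,200:390,::-1],None,fx=4,fy=4))
E
```

```text
pos [0.6435 0.0384 0.0879] toolx [ 0.03  -0.011 -0.999] F [ -1.4 -10.5   0.8] t 43.05
[0.6438 0.0398 0.088 ] -> [-0.0001 -0.0014 -0.0002]
[0.6436 0.0458 0.088 ] -> [-0.0002 -0.0073  0.0007]
[0.6433 0.0518 0.088 ] -> [-0.0002 -0.0133  0.0015]
```

View pics/s32z.png

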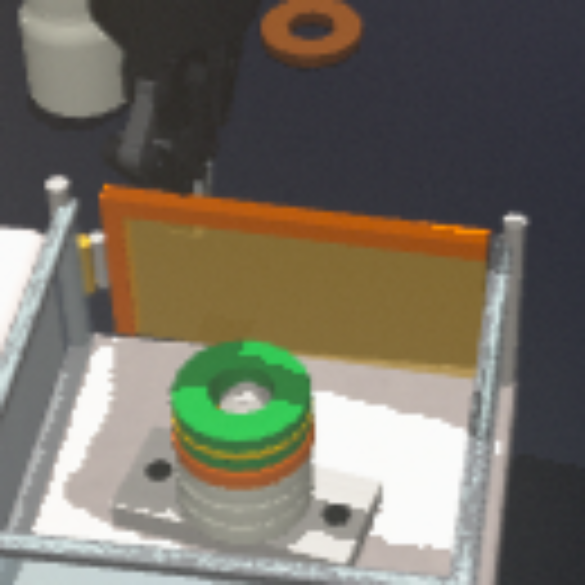

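View pics/t32z.png

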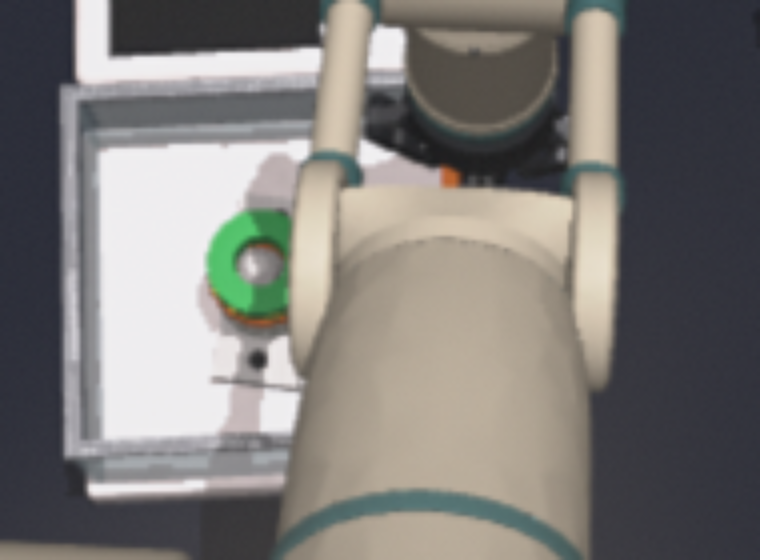

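It is 10.5 N against the catch now, so I'll press a little further.

Emit:
play_rows(plan=[[[1,0,-0.004,0,0],[1,0,-0.006,0,0],[1,0,-0.008,0,0],[1,0,-0.01,0,0],[1,0,-0.01,0,0],[1,0,-0.01,0,0]]])

```text
clock: 43.75
position: [0.644, 0.0463, 0.0879]
ee_rot: [-0.03, 0.717, -0.039, -0.696]
contact_force: [-2.1, -7.0, 1.4]
width: 0.0004
```

```bash
python3 - <<'E'
from h import *
rel([(*doorpt(t,off=o),.088) for t,o in((0,.016),(0,.01),(0,.004))])
p,d=snap('side','s33')
cv2.imwrite('pics/s33z.png',cv2.resize(p[180:310,240:370,::-1],None,fx=4.5,fy=4.5))
E
```

```text
pos [0.644  0.0463 0.0879] toolx [ 0.029 -0.014 -0.999] F [-2.1 -7.   1.4] t 43.75
[0.6438 0.0398 0.088 ] -> [-0.0001  0.0065 -0.0004]
[0.6436 0.0458 0.088 ] -> [-0.0001  0.0006  0.0004]
[0.6433 0.0518 0.088 ] -> [-0.0002 -0.0053  0.0012]
```

View pics/s33z.png

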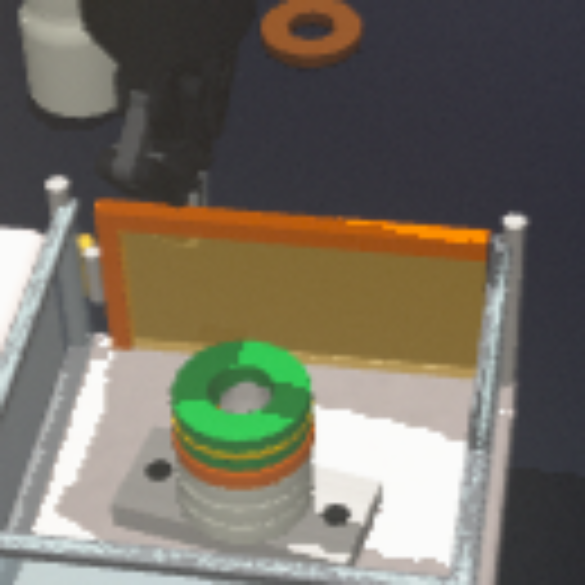

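Emit:
play_rows(plan=[[[1,0,-0.003,0,0],[1,0,-0.005,0,0],[1,0,-0.007,0,0],[1,0,-0.007,0,0],[1,0,-0.007,0,0]]])

```text
clock: 44.3
position: [0.644, 0.0465, 0.088]
ee_rot: [-0.025, 0.716, -0.043, -0.696]
contact_force: [-2.6, -18.5, 1.7]
width: -0.0
```

```bash
python3 - <<'E'
from h import *
rel([])
p,d=snap('side','s34')
cv2.imwrite('pics/s34z.png',cv2.resize(p[180:310,240:370,::-1],None,fx=4.5,fy=4.5))
E
```

```text
pos [0.644  0.0465 0.088 ] toolx [ 0.027 -0.026 -0.999] F [ -2.6 -18.5   1.7] t 44.3
```

View pics/s34z.png

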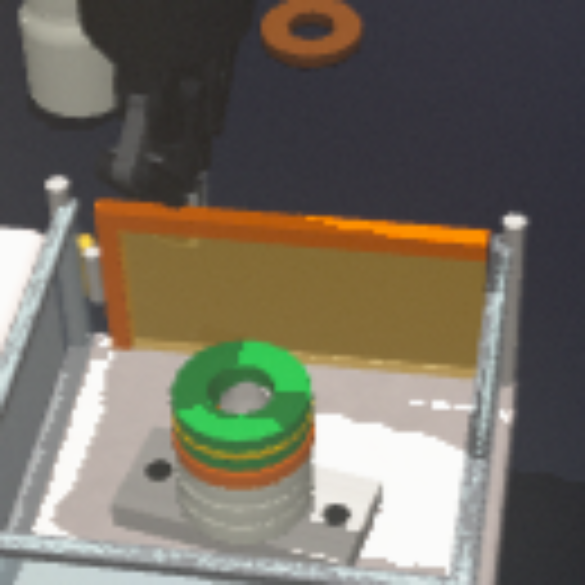

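The force rose to 18.5 N with no further movement, so the door is on its stop. I'll back off and check.

Emit:
play_rows(plan=[[[1,0,0.02,0,0],[1,0,0.05,0,0],[1,-0.03,0.09,0,0],[1,-0.07,0.13,0,0],[1,-0.1,0.17,0.02,0],[1,-0.12,0.21,0.05,0],[1,-0.12,0.25,0.08,0],[1,-0.12,0.29,0.1,0],[1,-0.12,0.32,0.12,0],[1,-0.12,0.32,0.12,0],[1,-0.12,0.32,0.12,0]]])

```text
clock: 45.45
position: [0.4907, -0.2575, 0.2122]
ee_rot: [-0.026, 0.717, -0.043, -0.696]
contact_force: [-1.2, 0.0, 0.5]
width: -0.0001
```

```bash
python3 - <<'E'
from h import *
rel([])
p,d=snap('side','s35')
cv2.imwrite('pics/s35z.png',cv2.resize(p[150:350,170:370,::-1],None,fx=3,fy=3))
p,d=snap('top','t35')
cv2.imwrite('pics/t35z.png',cv2.resize(p[150:290,200:390,::-1],None,fx=4,fy=4))
E
```

```text
pos [ 0.4907 -0.2575  0.2122] toolx [ 0.029 -0.026 -0.999] F [-1.2  0.   0.5] t 45.45
```

View pics/s35z.png

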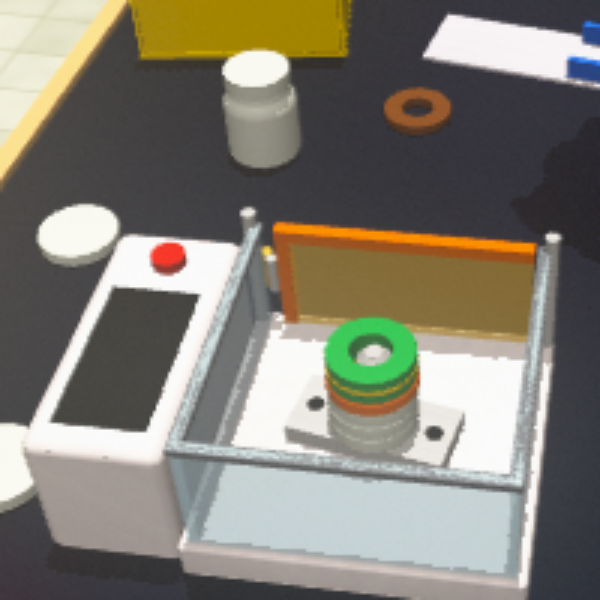

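View pics/t35z.png

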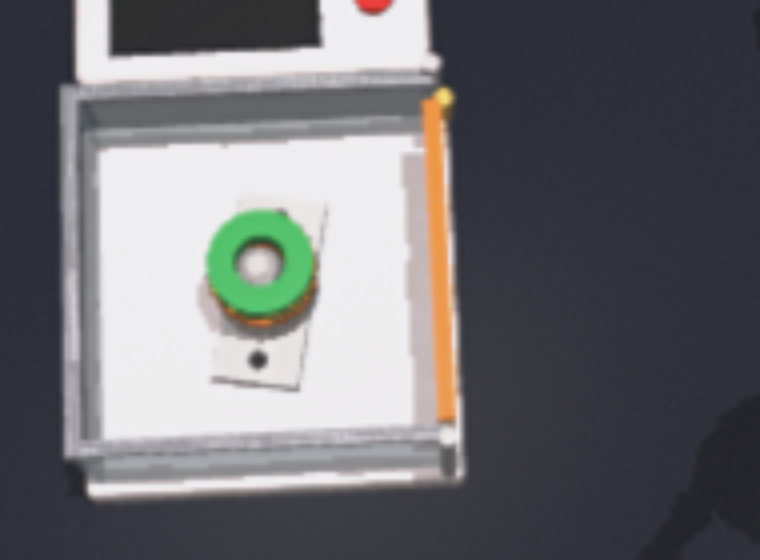

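View pics/t35.png

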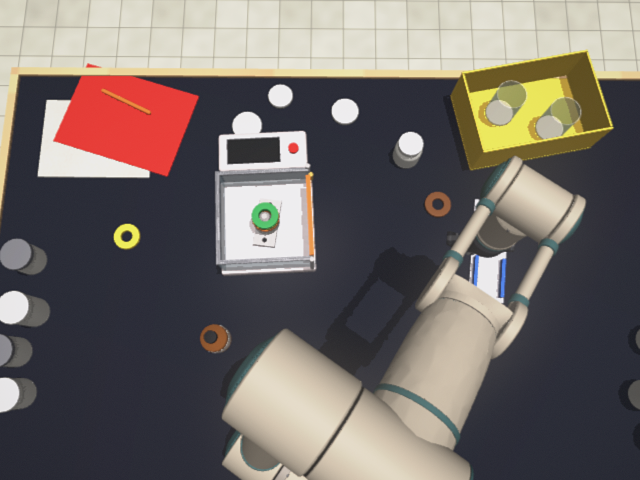

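```bash
python3 - <<'E'
from h import *
p=cv2.imread('pics/t35.png');h=cv2.cvtColor(p,cv2.COLOR_BGR2HSV)
m=cv2.inRange(h,(5,120,150),(20,255,255));m[:, :300]=0;m[:,325:]=0;m[:165]=0;m[265:]=0
ys,xs=np.nonzero(m);print(len(ys),ys.min(),ys.max())
pts=np.array([w('top',x,y,z=.118)[:2] for x,y in zip(xs,ys)])
l=cv2.fitLine(pts.astype(np.float32),cv2.DIST_L2,0,1e-5,1e-5).ravel();print('door',np.degrees(np.arctan2(l[1],l[0])))
print('tip..',pts[pts[:,0]>pts[:,0].max()-.01].mean(0),pts[pts[:,0]<pts[:,0].min()+.01].mean(0))
q=cv2.imread('pics/t35.png')
cv2.imwrite('pics/g1.png',cv2.resize(q[160:280,205:325],None,fx=5,fy=5,interpolation=cv2.INTER_CUBIC))
E
```

```text
331 174 254
door 3.2865114
tip.. [0.67280296 0.06476167] [0.50247954 0.05524855]
```

View pics/g1.png

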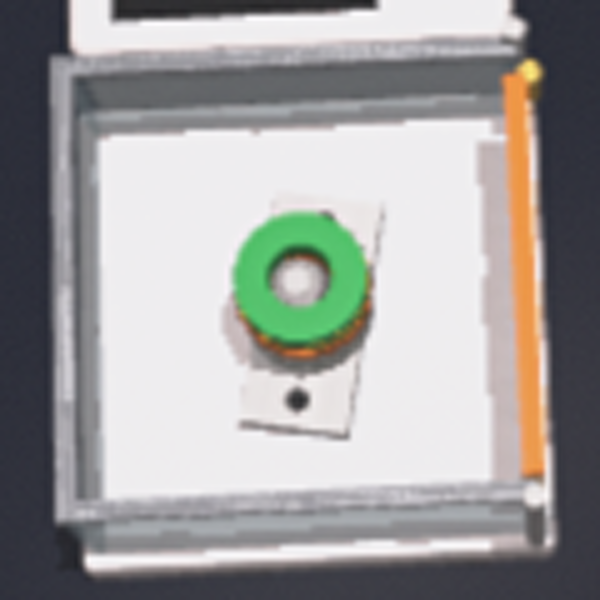

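```bash
python3 - <<'E'
from h import *
f=lambda x,y,z:w('top',205+x/5,160+y/5,z=z)[:2]
def ang(a,b,z):
    d=f(*b,z)-f(*a,z);return np.degrees(np.arctan2(d[1],d[0]))
print(ang((70,510),(522,487),.12)+90, ang((75,68),(520,47),.12)+90, ang((65,520),(61,62),.12), ang((88,572),(548,549),.03)+90)
E
```

```text
3.4235890573997096 3.2684489991001016 3.059766240960537 3.363043728021509
```

```bash
python3 - <<'E'
from h import *
d=np.load('pics/t35.npy');p=cv2.imread('pics/t35.png');h=cv2.cvtColor(p,cv2.COLOR_BGR2HSV)
m=cv2.inRange(h,(50,80,120),(80,255,255));m[:,:245]=0;m[:,285:]=0;m=cv2.erode(m,np.ones((3,3)))
ys,xs=np.nonzero(m);P=np.array([w('top',x,y,d=d[y,x]) for x,y in zip(xs,ys) if .3<d[y,x]<2])
A=np.c_[P[:,:2]-P[:,:2].mean(0),np.ones(len(P))];print(len(P),np.median(P[:,2]),np.linalg.lstsq(A,P[:,2],rcond=None)[0])
st()
print(manip.sign_off())
E
```

```text
262 0.11041878101183056 [-0.01949487 -0.0095836   0.11049951]
clock 45.55
qpos [-0.6029  0.2367  1.6097 -0.0054  1.2576  1.0651]
position [ 0.4914 -0.2563  0.212 ]
ee_rot [-0.0252  0.7165 -0.0423 -0.6958]
contact_force [0.1873 0.0798 0.2792]
width -0.0002
the job is handed in; nothing more can be done
None
```

The job is done and handed in at about 45.6 s of the 210 s allowed.

**Stack:** I slid the bearing along its channel and put it on the shaft. The three white spacers, the one orange washer on the bench and the green collar followed, in that order. There was no second orange washer. The brown and yellow look-alikes were left alone.

**Door:** I pushed it past the catch until it stopped moving at about 18 N, then backed the arm away.

**Last checks:**
- **Collar:** its top is at 110.4 mm, against 110 mm expected for the full stack. It tilts about 1°, which is within the noise of the depth camera.
- **Door:** it lies at 3.3°, the same as the mixer's own angle of 3.1–3.4°, so it reads as shut.
- **Bystanders:** the white jar and amber bottle stand where they were in the final pictures, and the robot is touching nothing.

**What disagreed or went wrong:**
- **Typo:** the first row of my first move asked for a 50 m shift. The 50 mm per-row limit held it, and nothing was touched.
- **Side camera:** it read about 1.6 pixels low throughout, so I relied on the top view and the arm's own readings.
- **Tool tilt:** the tool ended up tilted by about 2°, which did not affect the placements.

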